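Open the swivel stand and dish up the lidded dessert pots

ROBOT

A 6-joint arm with a two-finger parallel gripper is mounted at the origin on the work surface. World frame = base frame: x ahead of the robot, y to its left, z up, the work surface at z = 0. Lengths are in m, angles in rad, forces in N, time in s.
With the tool pointing down it reaches from about 0.35 to 0.775 m from the base axis. Payload 5.5 kg.
Tool frame: the origin (TCP) lies on the mounting face of the last link; the fingertips stand 173 mm ahead of it and the grasp point (between the pads) lies 155 mm ahead of it; z points along the fingers, y is the direction in which the jaws open and shut (so a half turn about z gives the same grasp; the last joint's range is limited). The gripper opens to 85 mm and grips with 20 to 120 N. Pads are 22 mm wide; open, the fingers measure 114 mm over their backs; the gripper's body (76 mm by 85 mm) begins 54 mm behind the grasp point. The pads swing forward as they close: fully open they stand 13 mm farther back than shut.
Start: joints at [1.121, 0.313, 0.046, 1.304, 0, 1.431], TCP at [0.175, 0.548, 0.405] pointing down, gripper open.
Joint ranges: [-2.76, 2.76], [-0.86, 1.69], [-1.03, 1.26], [-2.2, 2.34], [-1.47, 1.5], [-3.14, 3.14]. Speed limits (rad/s): [2.57, 2.57, 3.14, 3.14, 3.14, 3.14].

INTERFACE

Orientations are given as a unit quaternion [w, x, y, z].
In Python, from workcell import * gives the robot as it stands. The module is installed in compiled form; this text tells all that it offers.
- The arm moves only by the shell command python3 -m crank 'ROWS' [FORCE]. ROWS is JSON, a list of rows, each a list of 7 numbers: the shift along the tool's x, y, z in mm, then the turn, a rotation vector about the tool's x, y, z in degrees, then the opening, from 0 (shut) to 1 (fully open). A call has exactly 8 rows; each row shifts and turns the commanded pose from where the row before left it, along the tool's axes as they then stand; what a row does not reach is not made up. A row lasts 1/8 s, in which the tool goes at most 62.5 mm and 10.7 degrees, less where a joint would pass 70% of its speed; a pose out of reach is approached as far as the arm can. A call with a gripper value outside its range is refused whole. The fingers move at their own pace and stop on an object; FORCE is the grip in N (left out, the last holds). Time passes only in rows, so rows that do not move let the fingers close, or fill a call up. It gives the time, the measured TCP pose, the force and the opening at its end, in the units of the state.
- get_state(): the state, without advancing time (a new reading comes with each control period).
- read_camera(name): name is "scene" or "top" or "wrist"; returns the picture (480x640x3 uint8, blue, green, red); there is no depth.
- calibration(name): a dict with "fx", "fy", "cx", "cy" (pixels), "extrinsics" (4x4, takes a point from world to camera coordinates). Camera axes: x right, y down, z forward; pixel columns grow to the right and rows downward; lengths in m; the calibration is good to about 2 mm. A picture is of the moment at which its call begins: read the wrist's pose just before it. calibration takes no time and is no camera call; for the wrist camera it gives the pose at the moment of the call.
- hand_in(): hands the job in, once; it reports no verdict.
The state is a dict: "clock": time; "joint_pos": joint angles; "qvel": joint speeds; "tau": joint torques, N m; "tcp_pos": TCP position; "orientation": TCP orientation; "wrist_force": force on the tool from outside, world axes, zero at the start; "ft_torque": the same for the moment, N m; "finger_gap": finger opening in m.
Only numpy, scipy, OpenCV 4.12 (cv2) and the standard library are available. Lean on these libraries where they do the work, as an engineer would, in place of code of your own. Each camera call takes 0.05 s, during which the arm holds its last target.

TASK

Set out the dessert for coffee: swing the upper tier of the cupcake stand out, clear of the lower tier, until it clicks home at its end stop. Lift the lid off each dessert pot that still has one and lay each lid, knob up, in a well of its own in the beech lid tray, and stand all the pots upright and open on the stand's lower tier, each with its whole foot on it. Leave the glass mug and the sugar bowl where they are.

Things in the scene. Friction and masses are not known exactly. Their poses are not given: they have to be found in the camera images.
- stand: Two-tier swivel cupcake stand of beech, fixed. Origin on the axis of its upright post at table level; z up; the lower tier lies towards its -y side. Post 26 mm thick, its dark finial tops out at 162 mm; a detent block juts 44 mm from its axis, away from the lower tier, 105 to 123 mm up. The lower tier is a plain round board 300 mm across, top face 30 mm up, centre 115 mm from the post.
- tier_centre (a point): Centre of the lower tier's top face, 30 mm above the table. The tier is flat, without a rim, radius 150 mm; its frame is parallel to the stand's.
- stand_hinge (a point): On the post axis, 140 mm above the table (level of the swivel tier's top face): the vertical axis about which the swivel tier turns.
- leaf (a joint): Angle (rad) of the upper, swivel tier about the post. 0: over the lower tier; grows as it swings clockwise seen from above, to its end stop at 2.7 where it clicks home. Starts at 0 to 0.35. Friction (0.06 N m) holds it where it is left; a spring detent resists with about 0.4 N m from 2.15 to 2.45, then pulls it to the stop and holds it there with the same torque.
- leaf_knob (a point): Middle of the head of the dark wooden knob on the swivel tier, 140 mm from the post axis, 165 mm above the table. Head 24 mm across, 154 to 176 mm above the table, on a 16 mm neck. The tier: round board 170 mm across, top face 140 mm and underside 124 mm above the table, its centre 70 mm from the post axis on the line to the knob (stand's -y direction at angle 0).
- mat: Square cork table mat, fixed, 210 x 210 mm, 4 mm thick, origin at the centre of its underside, z up. The pots start on it in a 2 x 2 pattern about 100 mm apart.
- tray: Beech lid tray, fixed, 200 x 200 mm, 16 mm thick, origin at the centre of its underside, z up, with four round wells 78 mm across and 10 mm deep in a 2 x 2 pattern 92 mm apart. It and the cork mat may swap places from start to start.
- tray_hole0 (a point): Centre of the mouth of one well of the lid tray, level with the tray's top face (16 mm above the table); the well's floor is 10 mm lower.
- tray_hole1 (a point): Centre of the mouth of one well of the lid tray, level with the tray's top face (16 mm above the table); the well's floor is 10 mm lower.
- tray_hole2 (a point): Centre of the mouth of one well of the lid tray, level with the tray's top face (16 mm above the table); the well's floor is 10 mm lower.
- tray_hole3 (a point): Centre of the mouth of one well of the lid tray, level with the tray's top face (16 mm above the table); the well's floor is 10 mm lower.
- pot0: White porcelain dessert pot with a little cake baked into it, round, 60 mm across with straight sides, 60 mm tall, origin at the centre of its underside, z up, about 220 g. Inside the rim it is open 52 mm across for the top 9 mm. Some pots start with their lid on, the others open.
- lid0: White porcelain lid, starts loose on pot0, 60 g: disc 66 mm across with a boss 45 mm across and 5 mm deep below (drops into the pot; stands on a well's floor) and a knob on top. Origin at the centre of the boss's underside, z up, 55 mm above its pot's. Disc 5 to 10 mm, neck (14 mm across) 10 to 18 mm, knob head (22 mm across) 18 to 34 mm above the origin. None when absent.
- pot1: White porcelain dessert pot with a little cake baked into it, round, 60 mm across with straight sides, 60 mm tall, origin at the centre of its underside, z up, about 220 g. Inside the rim it is open 52 mm across for the top 9 mm. Some pots start with their lid on, the others open.
- lid1: White porcelain lid, starts loose on pot1, 60 g: disc 66 mm across with a boss 45 mm across and 5 mm deep below (drops into the pot; stands on a well's floor) and a knob on top. Origin at the centre of the boss's underside, z up, 55 mm above its pot's. Disc 5 to 10 mm, neck (14 mm across) 10 to 18 mm, knob head (22 mm across) 18 to 34 mm above the origin. None when absent.
- pot2: White porcelain dessert pot with a little cake baked into it, round, 60 mm across with straight sides, 60 mm tall, origin at the centre of its underside, z up, about 220 g. Inside the rim it is open 52 mm across for the top 9 mm. Some pots start with their lid on, the others open.
- lid2: White porcelain lid, starts loose on pot2, 60 g: disc 66 mm across with a boss 45 mm across and 5 mm deep below (drops into the pot; stands on a well's floor) and a knob on top. Origin at the centre of the boss's underside, z up, 55 mm above its pot's. Disc 5 to 10 mm, neck (14 mm across) 10 to 18 mm, knob head (22 mm across) 18 to 34 mm above the origin. None when absent.
- pot3: White porcelain dessert pot with a little cake baked into it, round, 60 mm across with straight sides, 60 mm tall, origin at the centre of its underside, z up, about 220 g. Inside the rim it is open 52 mm across for the top 9 mm. Some pots start with their lid on, the others open.
- lid3: White porcelain lid, starts loose on pot3, 60 g: disc 66 mm across with a boss 45 mm across and 5 mm deep below (drops into the pot; stands on a well's floor) and a knob on top. Origin at the centre of the boss's underside, z up, 55 mm above its pot's. Disc 5 to 10 mm, neck (14 mm across) 10 to 18 mm, knob head (22 mm across) 18 to 34 mm above the origin. None when absent.
- mug: Bystander: clear glass mug, 76 mm across, 85 mm tall, origin at the centre of its underside.
- sugar_bowl: Bystander: white ceramic sugar bowl with lid, 94 mm across, 95 mm tall, origin at the centre of its underside.

How it is judged:
By the outcome, as a careful person would: the job done as asked, in the order asked, and still so for the second after the job is handed in, with the robot touching nothing.
Of lid0, lid1, lid2, lid3 only 2 to 4 are there at a start; the rules pass over those that are not, and their reading is None.
At some moment in a run one of pot0, pot1, pot2, pot3 may be knocked a few centimetres aside while the robot is not near it.
Once in a run the grip may slacken for a moment while it holds something.
It also fails if it takes over 210 s, if anything falls off the work surface, if the arm or the gripper's body presses on something with over 40 N, if the wrist force passes 120 N, or if a joint passes its speed limit or range.

## Working session

There is one attempt and no reset: what is moved stays moved. The work goes in short steps, Python scripts to look and compute and a shell command to move; the robot and the scene stay as the last step left them, time stands still between calls to the robot, and variables do not carry over. Pictures are saved under pics/ and viewed, and the job is handed in when it is done.

```bash
mkdir -p pics; ls
cat > h.py <<'E'
from workcell import *
import numpy as np, cv2
from scipy.spatial.transform import Rotation as R
def snap(name,fn):
    c=calibration(name); im=read_camera(name); cv2.imwrite('pics/'+fn,im); return im,c
def ray(c,u,v):
    E=np.array(c['extrinsics']); Rm=E[:3,:3]; t=E[:3,3]
    d=Rm.T@np.array([(u-c['cx'])/c['fx'],(v-c['cy'])/c['fy'],1.]); o=-Rm.T@t
    return o,d
def onz(c,u,v,z):
    o,d=ray(c,u,v); return o+d*(z-o[2])/d[2]
def proj(c,p):
    E=np.array(c['extrinsics']); q=E[:3,:3]@np.array(p)+E[:3,3]
    return np.array([c['fx']*q[0]/q[2]+c['cx'],c['fy']*q[1]/q[2]+c['cy']])
def st():
    s=get_state(); q=s['orientation']; r=R.from_quat([q[1],q[2],q[3],q[0]]).as_matrix()
    return s,r
E
python3 - <<'E'
from h import *
for n in ['scene','top','wrist']:
    im,c=snap(n,n+'0.png'); o,d=ray(c,c['cx'],c['cy']); print(n,c['fx'],o.round(3),d.round(3))
s,r=st(); print(s); print(r.round(3))
E
```

```text
pics
scene 506.598881603896 [ 1.165 -0.748  0.766] [-0.494  0.64  -0.588]
top 498.5030541425163 [ 0.461 -0.044  1.366] [ 0.11   0.008 -0.994]
wrist 367.30843495109343 [0.106 0.569 0.374] [ 0.271 -0.089 -0.959]
{'clock': 0.15, 'joint_pos': array([ 1.12138315e+00,  3.13860917e-01,  4.52399661e-02,  1.30360021e+00,
       -1.09713076e-05,  1.43120400e+00]), 'qvel': array([-3.13361575e-03, -2.12999795e-03,  3.59796044e-03,  3.86241779e-04,
       -2.57248992e-05, -4.42683698e-04]), 'tau': array([ 7.12810906e-04, -4.81067276e+01,  2.98813856e+01,  1.39601663e-02,
       -1.89502430e-04, -6.70996442e-06]), 'tcp_pos': array([0.1752563 , 0.54749553, 0.40399476]), 'orientation': array([-2.01539163e-04,  1.54291551e-01,  9.88025106e-01, -6.83335987e-04]), 'wrist_force': array([-0.415113  ,  0.320884  , -0.31721423]), 'ft_torque': array([-0.00014284,  0.01821007,  0.03449793]), 'finger_gap': 0.08548964462015547}
[[-0.952  0.305 -0.001]
 [ 0.305  0.952 -0.001]
 [ 0.    -0.001 -1.   ]]
```

View pics/scene0.png

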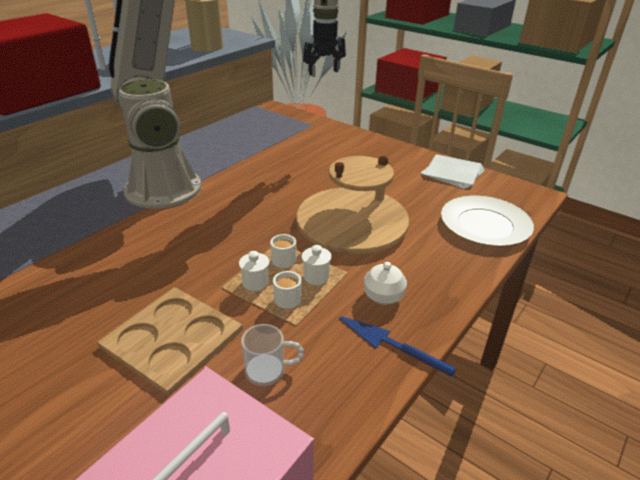

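View pics/top0.png

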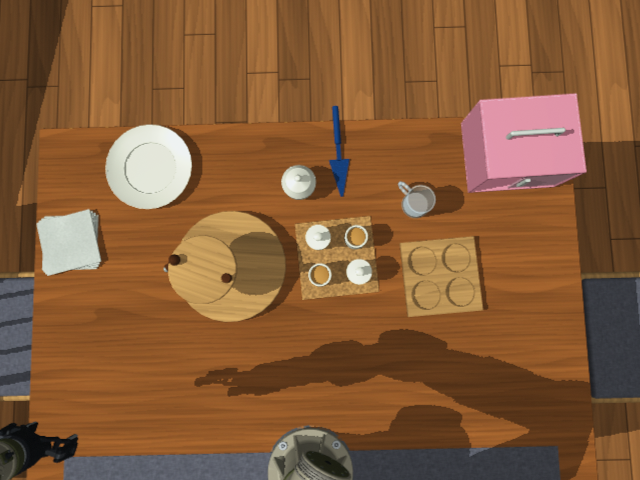

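View pics/wrist0.png

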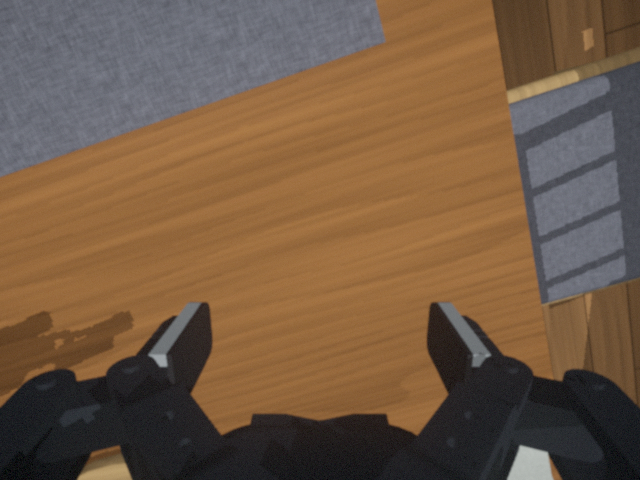

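The top view shows the finial at about (174,259), with the detent block left of it, and the swivel knob at about (226,278). Lids sit on the pots at about (318,236) and (359,271). Open pots are at about (356,237) and (320,274). The tray is on the right, the mug at (418,201) and the bowl at (298,182).

Run:
```python
from h import *
im=cv2.imread('pics/top0.png'); c=calibration('top')
hsv=cv2.cvtColor(im,cv2.COLOR_BGR2HSV)
# dark
m=(hsv[...,2]<75).astype(np.uint8); m[:, :155]=0; m[:,300:]=0; m[:230]=0;m[330:]=0
n,l,s,ce=cv2.connectedComponentsWithStats(m)
for i in range(1,n):
    if s[i,4]>15: print('dark',ce[i].round(1),s[i], onz(c,*ce[i],.165).round(4), onz(c,*ce[i],.158).round(4))
# white
m=((hsv[...,1]<60)&(hsv[...,2]>120)).astype(np.uint8); m[:, :270]=0; m[:,450:]=0; m[:150]=0;m[320:]=0
n,l,s,ce=cv2.connectedComponentsWithStats(m)
for i in range(1,n):
    if s[i,4]>30:
        ys,xs=np.where(l==i); (e,rad)=cv2.minEnclosingCircle(np.stack([xs,ys],1).astype(np.float32))
        print('white',ce[i].round(1),s[i],np.round(e,1),round(rad,1), onz(c,*e,.06).round(4))
big=cv2.resize(im[200:330,150:350],None,fx=4,fy=4,interpolation=cv2.INTER_CUBIC); cv2.imwrite('pics/a.png',big)
big=cv2.resize(im[160:330,280:490],None,fx=3.5,fy=3.5,interpolation=cv2.INTER_CUBIC); cv2.imwrite('pics/b.png',big)
```

```text
dark [175.2 259.1] [170 255  10  10  71] [0.5524 0.3095 0.165 ] [0.553  0.3116 0.158 ]
dark [229.4 277.4] [227 274   5   8  21] [0.5053 0.1783 0.165 ] [0.5055 0.1796 0.158 ]
white [297.9 181.9] [281 165  35  34 887] [298.  181.6] 17.0 [0.7601 0.0133 0.06  ]
white [416.4 200.6] [398 182  38  35 755] [415.  195.2] 21.0 [ 0.7152 -0.2968  0.06  ]
white [317.8 236.9] [306 225  25  25 496] [317.8 236.8] 12.7 [ 0.6105 -0.0359  0.06  ]
white [355.1 236.9] [344 225  24  24 170] [355.8 236.8] 12.2 [ 0.6079 -0.1362  0.06  ]
white [358.7 271.3] [346 259  26  26 512] [358.6 271.5] 12.9 [ 0.5165 -0.1406  0.06  ]
white [319.3 274.3] [308 264  24  22 140] [319.3 274.4] 11.7 [ 0.5113 -0.0378  0.06  ]
```

View pics/a.png

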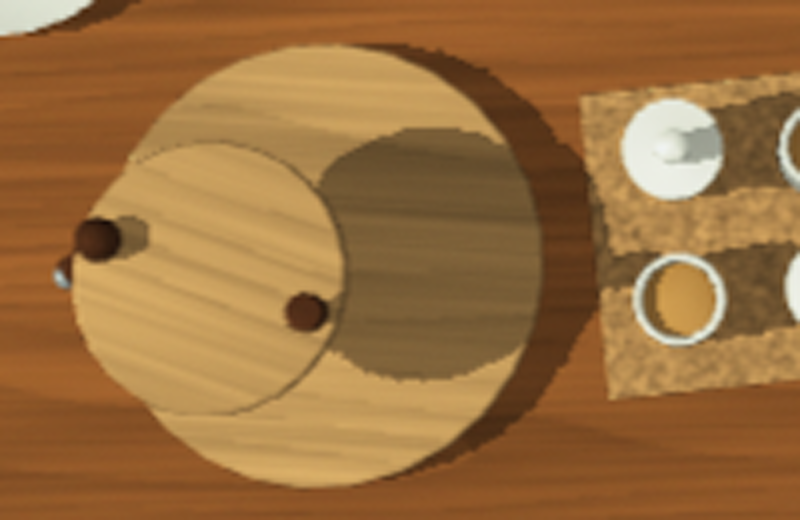

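View pics/b.png

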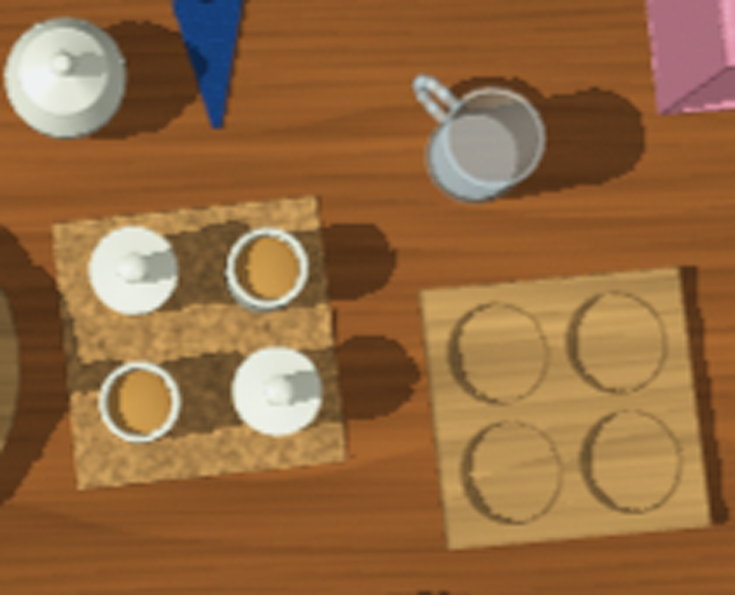

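The zoom gives the finial at (174.2,259.7), the knob at (226.5,278), the upper disc at (202,269.5) and the lower disc at (230,266.3). Two lids are on, at the upper-left and lower-right pots. The wells are at roughly (423,261), (457,258), (426,295) and (460,292).

Run:
```python
from h import *
c=calibration('top')
P=onz(c,174.2,259.7,.160); K=onz(c,226.5,278,.170); U=onz(c,202,269.6,.14); L=onz(c,230,266.3,.03)
print('post',P,'knob',K,'U',U,'L',L)
print('PK',np.linalg.norm((P-K)[:2]),'PL',np.linalg.norm((P-L)[:2]),'PU',np.linalg.norm((P-U)[:2]))
a=lambda v:np.arctan2(v[1],v[0])
print('leaf cw', a((L-P))-a(K-P), 'dirL',a(L-P),'dirK',a(K-P))
im=cv2.imread('pics/top0.png')
b=lambda x,y:(x/3.5+280,y/3.5+160)
for n,x,y in [('w',500,352),('w',619,342),('w',512,472),('w',632,461)]: print(n,onz(c,*b(x,y),.016).round(4))
for n,x,y,z in [('lid',133,270,.065),('lid',277,391,.065),('open',267,269,.06),('open',140,401,.06),('mug',492,138,.085),('bowl',65,77,.05)]: print(n,onz(c,*b(x,y),z+.004*(n in('lid','open'))).round(4))
for x,y in [(53,226),(317,197),(344,459),(79,489)]: print('mat',onz(c,*b(x,y),.004).round(4))
```

```text
post [0.55146829 0.31348479 0.16      ] knob [0.5037746  0.18439258 0.17      ] U [0.52689469 0.25052601 0.14      ] L [0.53985269 0.20164889 0.03      ]
PK 0.13762080920028036 PL 0.11243750019916646 PU 0.06758454081669323
leaf cw 0.2504081694193354 dirL -1.6742881534941565 dirK -1.924696322913492
w [ 0.5438 -0.3184  0.016 ]
w [ 0.5494 -0.4105  0.016 ]
w [ 0.4515 -0.3233  0.016 ]
w [ 0.4578 -0.4155  0.016 ]
lid [ 0.6085 -0.0366  0.069 ]
lid [ 0.5156 -0.1413  0.069 ]
open [ 0.6073 -0.1372  0.064 ]
open [ 0.5107 -0.0395  0.064 ]
mug [ 0.6989 -0.3059  0.085 ]
bowl [0.7612 0.0123 0.05  ]
mat [0.6523 0.026  0.004 ]
mat [ 0.6702 -0.1826  0.004 ]
mat [ 0.4644 -0.1964  0.004 ]
mat [0.4461 0.0096 0.004 ]
```

```bash
cat >> h.py <<'E'
def plan(x,y,z,jaw=None,grasp=True):
    """world target (grasp point z if grasp) -> tool frame shift mm; jaw deg -> turn about tool z in deg"""
    s,r=st(); p=np.array(s['tcp_pos']); g=p+r[:,2]*.155
    t=np.array([x,y,z]); d=(t-(g if grasp else p))*1000
    yaw=np.degrees(np.arctan2(r[1,1],r[0,1]))
    print('t',round(s['clock'],2),'grasp',g.round(4),'jaw',round(yaw,2),'gap',round(s['finger_gap'],4),'F',np.round(s['wrist_force'],1),'j6',round(s['joint_pos'][5],2))
    print('tilt',(r[:,2]*1000).round(1),'toolshift',(r.T@d).round(1))
    if jaw is not None:
        dy=(jaw-yaw+90)%180-90
        print('turn about tool z: ',-dy, 'or other way', -dy+180*np.sign(dy))
        R2=R.from_euler('z',np.radians(dy)).as_matrix()@r
        print('toolshift after that turn',(R2.T@d).round(1))
        print('after other turn',(-(R2.T@d)[:2]).round(1))
E
python3 -c "
from h import *
plan(.5038,.1844,.23,160)"
```

```text
t 0.15 grasp [0.1752 0.5473 0.249 ] jaw 72.25 gap 0.0855 F [-0.4  0.3 -0.3] j6 1.43
tilt [-6.0e-01 -1.3e+00 -1.0e+03] toolshift [-423.6 -245.4   19.3]
turn about tool z:  -87.751418663875 or other way 92.248581336125
toolshift after that turn [ 228.6 -432.9   19.6]
after other turn [-228.6  432.9]
```

```bash
python3 -m crank '[[-53,-30.7,0,0,0,0,1],[-53,-30.7,0,0,0,0,1],[-53,-30.7,0,0,0,0,1],[-53,-30.7,0,0,0,0,1],[-53,-30.7,0,0,0,0,1],[-53,-30.7,0,0,0,0,1],[-53,-30.7,0,0,0,0,1],[-53,-30.7,0,0,0,0,1]]' 25
python3 -m crank '[[0,0,0,0,0,-10,1],[0,0,0,0,0,-10,1],[0,0,0,0,0,-10,1],[0,0,0,0,0,-10,1],[0,0,0,0,0,-10,1],[0,0,0,0,0,-10,1],[0,0,0,0,0,-10,1],[0,0,0,0,0,-10,1]]'
python3 - <<'E'
from h import *
plan(.5038,.1844,.167,160)
snap('wrist','w1.png')
E
```

```text
clock: 1.15
tcp_pos: [0.5053, 0.1827, 0.4046]
orientation: [-0.0, 0.154, 0.988, 0.0]
wrist_force: [0.7, 0.1, -0.0]
finger_gap: 0.085
clock: 2.15
tcp_pos: [0.5041, 0.1845, 0.4044]
orientation: [-0.0, -0.519, 0.855, 0.0]
wrist_force: [-0.1, 0.2, 0.3]
finger_gap: 0.0859
t 2.15 grasp [0.504  0.1845 0.2494] jaw 152.58 gap 0.0859 F [-0.1  0.2  0.3] j6 -0.89
tilt [-7.e-01 -1.e-01 -1.e+03] toolshift [ 0.1  0.1 82.4]
turn about tool z:  -7.420145626081336 or other way 172.57985437391866
toolshift after that turn [ 0.1  0.1 82.4]
after other turn [-0.1 -0.1]
```

View pics/w1.png

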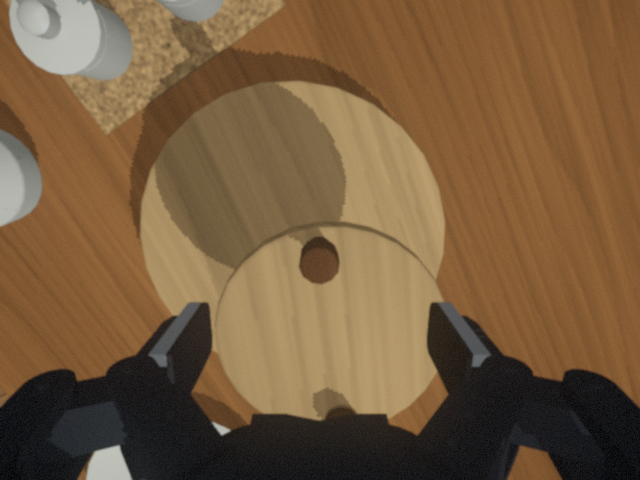

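The wrist view shows the knob head at (319,261), midway between the jaws, with the post at the bottom near (340,410). I'll check the knob's position from this view, turn the last 7.4° and go down.

```bash
python3 -c "
from h import *
c=calibration('wrist'); print(onz(c,319,258,.170), onz(c,319,261,.176))"
python3 -m crank '[[0,0,0,0,0,-7.4,1],[0,0,20,0,0,0,1],[0,0,20,0,0,0,1],[0,0,20,0,0,0,1],[0,0,20,0,0,0,1],[0,0,0,0,0,0,1],[0,0,0,0,0,0,0.5],[0,0,0,0,0,0,0.2]]' 25
python3 -m crank '[[0,0,0,0,0,0,0.1],[0,0,0,0,0,0,0.1],[0,0,0,0,0,0,0.1],[0,0,0,0,0,0,0.1],[0,0,0,0,0,0,0.1],[0,0,0,0,0,0,0.1],[0,0,0,0,0,0,0.1],[0,0,0,0,0,0,0.1]]' 25
python3 -c "
from h import *
plan(.5038,.1844,.167,160)"
```

```text
[0.50394352 0.18324811 0.17      ] [0.50381691 0.18299224 0.176     ]
clock: 3.2
tcp_pos: [0.5046, 0.1846, 0.3257]
orientation: [0.001, -0.571, 0.821, -0.0]
wrist_force: [-0.6, -0.2, -0.3]
finger_gap: 0.0518
clock: 4.2
tcp_pos: [0.5044, 0.1845, 0.3253]
orientation: [0.001, -0.571, 0.821, -0.0]
wrist_force: [-0.8, -0.6, 5.2]
finger_gap: 0.023
t 4.2 grasp [0.5046 0.1846 0.1703] jaw 159.65 gap 0.023 F [-0.8 -0.6  5.2] j6 -1.01
tilt [ 1.1e+00  3.0e-01 -1.0e+03] toolshift [0.4 0.7 3.3]
turn about tool z:  -0.34934443858500686 or other way 179.650655561415
toolshift after that turn [0.4 0.7 3.3]
after other turn [-0.4 -0.7]
```

```bash
python3 -m crank '[[-0.4,10.7,0,0,0,4.4,0.1],[-0.4,10.7,0,0,0,4.4,0.1],[-0.4,10.7,0,0,0,4.4,0.1],[-0.4,10.7,0,0,0,4.4,0.1],[-0.4,10.7,0,0,0,4.4,0.1],[-0.4,10.7,0,0,0,4.4,0.1],[-0.4,10.7,0,0,0,4.4,0.1],[-0.4,10.7,0,0,0,4.4,0.1]]'
python3 - <<'E'
from h import *
plan(.5515,.3135,.167)
snap('top','t1.png')
E
```

```text
clock: 5.2
tcp_pos: [0.4373, 0.2365, 0.3253]
orientation: [0.0, -0.295, 0.955, 0.0]
wrist_force: [-1.4, 0.0, 6.2]
finger_gap: 0.023
t 5.2 grasp [0.4374 0.2366 0.1703] jaw 124.33 gap 0.023 F [-1.4  0.   6.2] j6 -0.26
tilt [ 5.e-01  2.e-01 -1.e+03] toolshift [-137.6   -0.8    3.4]
```

Tracking well: the post sits 137.6 mm along -x of the tool, and the forces are tiny. Continuing.

```bash
python3 -m crank '[[-0.4,10.7,0,0,0,4.4,0.1],[-0.4,10.7,0,0,0,4.4,0.1],[-0.4,10.7,0,0,0,4.4,0.1],[-0.4,10.7,0,0,0,4.4,0.1],[-0.4,10.7,0,0,0,4.4,0.1],[-0.4,10.7,0,0,0,4.4,0.1],[-0.4,10.7,0,0,0,4.4,0.1],[-0.4,10.7,0,0,0,4.4,0.1]]'
python3 -m crank '[[-0.4,10.7,0,0,0,4.4,0.1],[-0.4,10.7,0,0,0,4.4,0.1],[-0.4,10.7,0,0,0,4.4,0.1],[-0.4,10.7,0,0,0,4.4,0.1],[-0.4,10.7,0,0,0,4.4,0.1],[-0.4,10.7,0,0,0,4.4,0.1],[-0.4,10.7,0,0,0,4.4,0.1],[-0.4,10.7,0,0,0,4.4,0.1]]' 30
python3 - <<'E'
from h import *
plan(.5515,.3135,.167)
E
```

```text
clock: 6.25
tcp_pos: [0.4122, 0.3176, 0.3253]
orientation: [-0.001, 0.007, 1.0, 0.001]
wrist_force: [-4.1, 2.0, 6.8]
finger_gap: 0.023
clock: 7.25
tcp_pos: [0.4385, 0.3986, 0.3254]
orientation: [-0.002, 0.309, 0.951, 0.001]
wrist_force: [-5.9, 5.4, 7.2]
finger_gap: 0.0233
t 7.25 grasp [0.4381 0.3992 0.1704] jaw 54.05 gap 0.0233 F [-5.9  5.4  7.2] j6 1.23
tilt [   -2.5     3.9 -1000. ] toolshift [-142.1   -2.8    2.8]
```

```bash
python3 -m crank '[[-1.4,10.7,0,0,0,4.4,0.1],[-1.2,10.7,0,0,0,4.4,0.1],[-0.8,10.7,0,0,0,4.4,0.1],[-0.6,10.7,0,0,0,4.4,0.1],[-0.4,10.7,0,0,0,4.4,0.1],[-0.4,10.7,0,0,0,4.4,0.1],[-0.4,10.7,0,0,0,4.4,0.1],[-0.4,10.7,0,0,0,4.4,0.1]]' 30
python3 - <<'E'
from h import *
plan(.5515,.3135,.167)
im,c=snap('top','t2.png'); cv2.imwrite('pics/t2z.png',cv2.resize(im[180:340,60:300],None,fx=3,fy=3))
E
```

```text
clock: 8.25
tcp_pos: [0.5069, 0.4486, 0.3251]
orientation: [-0.004, 0.582, 0.813, 0.001]
wrist_force: [-29.1, 5.1, 12.2]
finger_gap: 0.023
t 8.25 grasp [0.506  0.4497 0.1702] jaw 18.88 gap 0.023 F [-29.1   5.1  12.2] j6 1.85
tilt [   -5.6     7.1 -1000. ] toolshift [-143.6   -1.     1.9]
```

View pics/t2z.png

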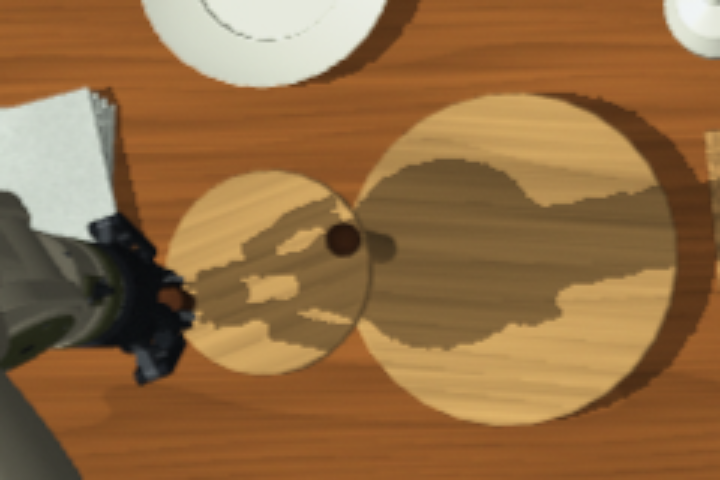

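The tier has swung clear of the lower tier and is pressed on its stop, with a 29 N push-back. Releasing and rising.

```bash
python3 -m crank '[[0,-1,0,0,0,0,0.1],[0,0,0,0,0,0,0.5],[0,0,0,0,0,0,1],[0,0,0,0,0,0,1],[0,0,0,0,0,0,1],[0,0,-30,0,0,0,1],[0,0,-30,0,0,0,1],[0,0,-30,0,0,0,1]]' 30
python3 - <<'E'
from h import *
im,c=snap('top','t3.png'); cv2.imwrite('pics/t3z.png',cv2.resize(im[180:340,60:460],None,fx=2,fy=2,interpolation=cv2.INTER_CUBIC))
plan(.562,-.09,.25,90)
E
```

```text
clock: 9.3
tcp_pos: [0.5085, 0.4451, 0.4156]
orientation: [0.0, 0.582, 0.813, -0.0]
wrist_force: [-0.6, 0.5, 0.5]
finger_gap: 0.0854
t 9.35 grasp [0.5096 0.4458 0.2655] jaw 18.82 gap 0.0855 F [-0.6 -0.2  3.3] j6 1.84
tilt [    5.4     3.6 -1000. ] toolshift [-524.1 -123.3   13.8]
turn about tool z:  -71.17582539209809 or other way 108.82417460790191
toolshift after that turn [ -52.5 -535.9   12. ]
after other turn [ 52.5 535.9]
```

View pics/t3z.png

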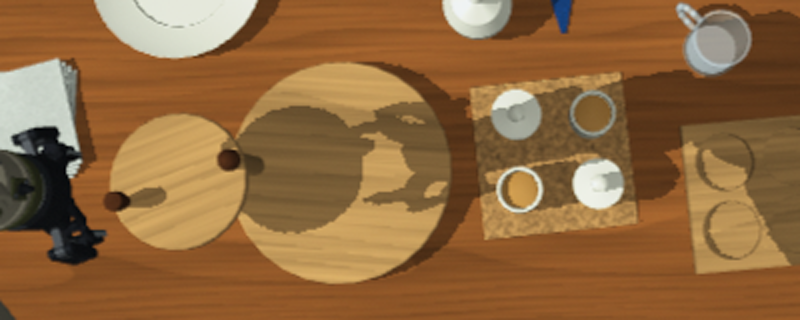

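The knob is now at (118.5,280.5) and the finial at (174.5,259.5). I'll work out the leaf angle.

```bash
python3 -c "
from h import *
c=calibration('top'); K=onz(c,118.5,280.5,.170);P=onz(c,174.3,259.6,.16);print(K,P)
a=np.arctan2(K[1]-P[1],K[0]-P[0]); print(2*np.pi-1.674-a)"
```

```text
[0.50386288 0.4442476  0.17      ] [0.55170596 0.31324317 0.16      ]
2.6882358397358166
```

The leaf reads 2.69, so it's home. Next is lid A.

```bash
python3 -c "
from h import *
plan(.6085,-.0366,.19,45)"
```

```text
t 9.35 grasp [0.5096 0.4458 0.2655] jaw 18.82 gap 0.0855 F [-0.6 -0.2  3.3] j6 1.84
tilt [    5.4     3.6 -1000. ] toolshift [-488.7  -62.5   74.2]
turn about tool z:  -26.17582539209809 or other way 153.8241746079019
toolshift after that turn [-411.2 -271.6   73.1]
after other turn [411.2 271.6]
```

```bash
python3 -m crank '[[-48,-6,0,0,0,0,1],[-49,-6,0,0,0,0,1],[-49,-6,0,0,0,0,1],[-49,-6,0,0,0,0,1],[-49,-6,0,0,0,0,1],[-49,-6,0,0,0,0,1],[-49,-6,0,0,0,0,1],[-49,-6,0,0,0,0,1]]'
python3 -m crank '[[-49,-7,0,0,0,0,1],[-49,-7,0,0,0,0,1],[0,0,0,0,0,-9,1],[0,0,0,0,0,-9,1],[0,0,25,0,0,-8.2,1],[0,0,25,0,0,0,1],[0,0,24,0,0,0,1],[0,0,0,0,0,0,0.8]]'
python3 - <<'E'
from h import *
c=calibration('wrist')
plan(.6085,-.0366,.089,45)
snap('wrist','w2.png')
E
```

```text
clock: 10.35
tcp_pos: [0.5893, 0.058, 0.4146]
orientation: [0.0, 0.582, 0.813, 0.0]
wrist_force: [-0.0, 0.6, -0.6]
finger_gap: 0.0855
clock: 11.35
tcp_pos: [0.6067, -0.0375, 0.3385]
orientation: [-0.002, 0.382, 0.924, -0.0]
wrist_force: [-0.1, -0.6, -0.1]
finger_gap: 0.0699
t 11.35 grasp [ 0.6061 -0.0374  0.1835] jaw 45.03 gap 0.0699 F [-0.1 -0.6 -0.1] j6 0.59
tilt [-4.3e+00  9.0e-01 -1.0e+03] toolshift [-1.5  2.5 94.5]
turn about tool z:  0.03130708528308901 or other way -179.9686929147169
toolshift after that turn [-1.5  2.5 94.5]
after other turn [ 1.5 -2.5]
```

View pics/w2.png

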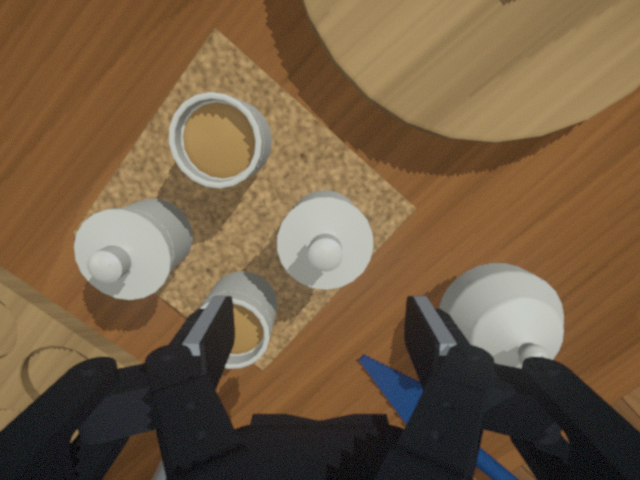

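Lid A's knob is at (325,253) and its disc centre at (325,240). The bowl at (505,320) is clear of the right finger.

```bash
python3 -c "
from h import *
c=calibration('wrist'); print(onz(c,325,253,.088),onz(c,325,240,.069))
P=onz(c,325,253,.088); plan(P[0],P[1],.089,45)"
```

```text
[ 0.6112182 -0.0370089  0.088    ] [ 0.60925367 -0.03469423  0.069     ]
t 11.4 grasp [ 0.607  -0.0375  0.1851] jaw 45.03 gap 0.0685 F [0.7 0.6 0.3] j6 0.59
tilt [-1.8e+00  4.0e-01 -1.0e+03] toolshift [-2.8  3.4 96.1]
turn about tool z:  0.033720897127409444 or other way -179.9662791028726
toolshift after that turn [-2.8  3.4 96.1]
after other turn [ 2.8 -3.4]
```

```bash
python3 -m crank '[[-2.5,2,0,0,0,0,0.7],[0,0,30,0,0,0,0.7],[0,0,30,0,0,0,0.7],[0,0,25,0,0,0,0.7],[0,0,10,0,0,0,0.7],[0,0,0,0,0,0,0.7],[0,0,0,0,0,0,0.4],[0,0,0,0,0,0,0.1]]' 30
python3 -m crank '[[0,0,0,0,0,0,0.1],[0,0,0,0,0,0,0.1],[0,0,0,0,0,0,0.1],[0,0,0,0,0,0,0.1],[0,0,0,0,0,0,0.1],[0,0,-5,0,0,0,0.1],[0,0,-10,0,0,0,0.1],[0,0,-20,0,0,0,0.1]]' 30
python3 -c "
from h import *
plan(.5438,-.3184,.16,45)"
```

```text
clock: 12.4
tcp_pos: [0.6113, -0.0379, 0.247]
orientation: [0.001, 0.382, 0.924, 0.0]
wrist_force: [-0.4, -0.5, -0.7]
finger_gap: 0.0241
clock: 13.4
tcp_pos: [0.6104, -0.0377, 0.2804]
orientation: [-0.001, 0.382, 0.924, -0.0]
wrist_force: [0.8, -0.7, -0.4]
finger_gap: 0.0206
t 13.4 grasp [ 0.61   -0.0376  0.1254] jaw 45.05 gap 0.0206 F [ 0.8 -0.7 -0.4] j6 0.59
tilt [-2.2e+00  6.0e-01 -1.0e+03] toolshift [-151.5 -245.5  -34.6]
turn about tool z:  0.048993873063494675 or other way -179.9510061269365
toolshift after that turn [-151.7 -245.4  -34.6]
after other turn [151.7 245.4]
```

```bash
python3 -m crank '[[0,0,-30,0,0,0,0.1],[-25,-41,-5,0,0,0,0.1],[-25,-41,0,0,0,0,0.1],[-25,-41,0,0,0,0,0.1],[-25,-41,0,0,0,0,0.1],[-25,-41,0,0,0,0,0.1],[-26,-40,0,0,0,0,0.1],[0,0,0,0,0,0,0.1]]' 30
python3 - <<'E'
from h import *
plan(.5438,-.3184,.0375,45)
snap('wrist','w3.png');snap('top','t4.png')
E
```

```text
clock: 14.4
tcp_pos: [0.5437, -0.3213, 0.3159]
orientation: [0.0, 0.385, 0.923, -0.0]
wrist_force: [0.8, 1.2, -0.1]
finger_gap: 0.0204
t 14.4 grasp [ 0.5438 -0.3214  0.1609] jaw 44.77 gap 0.0204 F [ 0.8  1.2 -0.1] j6 0.13
tilt [ 5.e-01 -1.e+00 -1.e+03] toolshift [  2.3   2.2 123.4]
turn about tool z:  -0.23055767220452594 or other way 179.76944232779547
toolshift after that turn [  2.2   2.2 123.4]
after other turn [-2.2 -2.2]
```

View pics/w3.png

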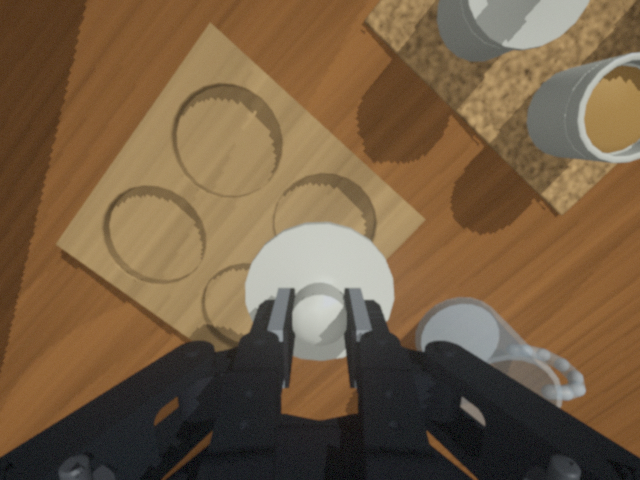

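View pics/t4.png

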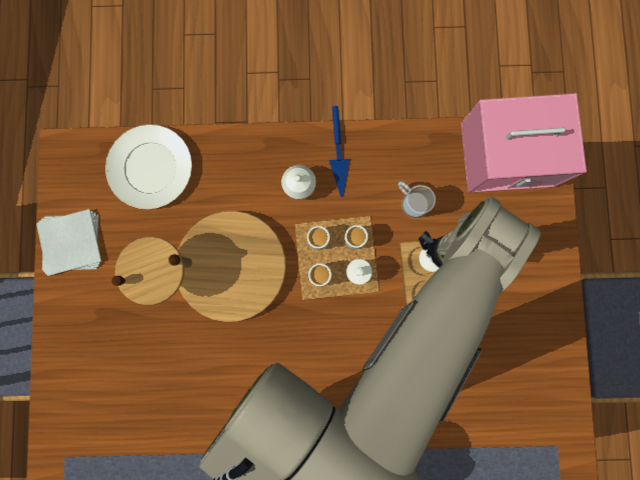

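The lid hangs straight from the jaws. The free wells at (228,140) and (155,235) serve as a check on the tray position.

```bash
python3 -c "
from h import *
c=calibration('wrist'); 
for p in [(228,140),(155,234)]: print(onz(c,*p,.016))
for q in [(.4515,-.3233,.016),(.4578,-.4155,.016)]: print(proj(c,q))
plan(.5438,-.3184,.0375,45)"
```

```text
[ 0.45182026 -0.31743691  0.016     ]
[ 0.45786705 -0.40924899  0.016     ]
[222.25589395 145.70359964]
[149.9018864  239.49826071]
t 14.5 grasp [ 0.5443 -0.3181  0.1607] jaw 44.98 gap 0.0208 F [ 0.5  0.2 -0.8] j6 0.13
tilt [-2.e-01  8.e-01 -1.e+03] toolshift [  0.   -0.6 123.2]
turn about tool z:  -0.024002706679453922 or other way 179.97599729332055
toolshift after that turn [  0.   -0.6 123.2]
after other turn [-0.   0.6]
```

The arm was still settling when that picture was taken, so I'll repeat it at rest.

Run:
```python
from h import *
im,c=snap('wrist','w4.png')
for q in [(.4515,-.3233,.016),(.4578,-.4155,.016),(.5438,-.3184,.016)]:
    p=proj(c,q); print(p); cv2.circle(im,tuple(p.astype(int)),3,(0,0,255),-1)
    a=np.array([proj(c,(q[0]+.039*np.cos(t),q[1]+.039*np.sin(t),.016)) for t in np.linspace(0,6.28,60)]).astype(int)
    cv2.polylines(im,[a],True,(0,255,0),1)
cv2.imwrite('pics/w4o.png',im)
```

```text
[222.25589395 145.70359964]
[149.9018864  239.49826071]
[318.7994247  229.49878068]
```

View pics/w4o.png

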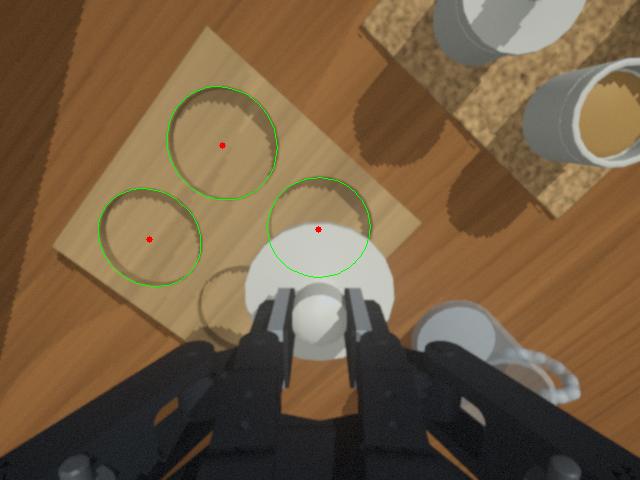

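The projected wells match the image. Lowering.

```bash
python3 -m crank '[[0,0,25,0,0,0,0.1],[0,0,25,0,0,0,0.1],[0,0,25,0,0,0,0.1],[0,0,20,0,0,0,0.1],[0,0,12,0,0,0,0.1],[0,0,8,0,0,0,0.1],[0,0,5,0,0,0,0.1],[0,0,0,0,0,0,0.1]]' 30
python3 -c "
from h import *
plan(.5438,-.3184,.0375,45)"
```

```text
clock: 15.55
tcp_pos: [0.5447, -0.3178, 0.1958]
orientation: [0.0, 0.382, 0.924, 0.0]
wrist_force: [0.2, 0.6, -0.3]
finger_gap: 0.0205
t 15.55 grasp [ 0.5447 -0.3178  0.0408] jaw 45.06 gap 0.0205 F [ 0.2  0.6 -0.3] j6 0.13
tilt [ 1.e-01  1.e-01 -1.e+03] toolshift [ 0.2 -1.   3.3]
turn about tool z:  0.055660146995904825 or other way -179.9443398530041
toolshift after that turn [ 0.2 -1.   3.3]
after other turn [-0.2  1. ]
```

```bash
python3 -m crank '[[0,-0.5,1,0,0,0,0.1],[0,0,1,0,0,0,0.1],[0,0,0,0,0,0,0.1],[0,0,0,0,0,0,0.1],[0,0,0,0,0,0,0.1],[0,0,0,0,0,0,0.1],[0,0,0,0,0,0,0.1],[0,0,0,0,0,0,0.1]]' 30
python3 -c "
from h import *
plan(.5438,-.3184,.0375,45)"
```

```text
clock: 16.55
tcp_pos: [0.5444, -0.3184, 0.194]
orientation: [0.0, 0.382, 0.924, -0.0]
wrist_force: [-0.9, -1.4, 4.9]
finger_gap: 0.0211
t 16.55 grasp [ 0.5444 -0.3185  0.039 ] jaw 45.05 gap 0.0211 F [-0.9 -1.4  4.9] j6 0.13
tilt [ 5.e-01 -6.e-01 -1.e+03] toolshift [ 0.5 -0.4  1.5]
turn about tool z:  0.045136549720126595 or other way -179.95486345027987
toolshift after that turn [ 0.5 -0.4  1.5]
after other turn [-0.5  0.4]
```

It's touching the well floor at 5 N. Releasing and rising, then on to lid B.

```bash
python3 -m crank '[[0,0,0,0,0,0,0.4],[0,0,0,0,0,0,0.7],[0,0,0,0,0,0,0.7],[0,0,-10,0,0,0,0.7],[0,0,-40,0,0,0,0.7],[0,0,-40,0,0,0,0.7],[0,0,-40,0,0,0,0.7],[0,0,-10,0,0,0,0.7]]' 30
python3 -c "
from h import *
plan(.5156,-.1413,.18,45)"
```

```text
clock: 17.55
tcp_pos: [0.5449, -0.3187, 0.3378]
orientation: [0.003, 0.382, 0.924, -0.001]
wrist_force: [-0.6, -0.2, -1.2]
finger_gap: 0.0597
t 17.55 grasp [ 0.5457 -0.3193  0.1828] jaw 45.05 gap 0.0597 F [-0.6 -0.2 -1.2] j6 0.13
tilt [    5.1    -3.8 -1000. ] toolshift [147.1 104.7   2. ]
turn about tool z:  0.05426272048904934 or other way -179.94573727951095
toolshift after that turn [147.2 104.5   2. ]
after other turn [-147.2 -104.5]
```

```bash
python3 -m crank '[[29,21,0,0,0,0,0.7],[30,21,0,0,0,0,0.7],[30,21,0,0,0,0,0.7],[30,21,0,0,0,0,0.7],[29,21,0,0,0,0,0.7],[0,0,0,0,0,0,0.7],[0,0,0,0,0,0,0.7],[0,0,0,0,0,0,0.7]]' 30
python3 - <<'E'
from h import *
im,c=snap('wrist','w5.png');snap('top','t5.png')
plan(.5156,-.1413,.089,45)
E
```

```text
clock: 18.55
tcp_pos: [0.5139, -0.1403, 0.3335]
orientation: [0.0, 0.383, 0.924, -0.0]
wrist_force: [-1.1, 0.1, 0.0]
finger_gap: 0.06
t 18.65 grasp [ 0.5138 -0.1402  0.1785] jaw 44.98 gap 0.0596 F [-0.2  0.5  0.3] j6 0.37
tilt [-1.e-01  1.e-01 -1.e+03] toolshift [-2.   0.5 89.5]
turn about tool z:  -0.02247342893819848 or other way 179.9775265710618
toolshift after that turn [-2.   0.5 89.5]
after other turn [ 2.  -0.5]
```

View pics/w5.png

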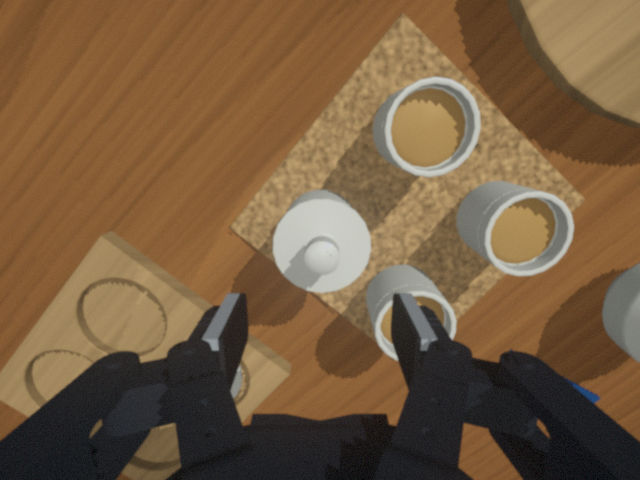

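View pics/t5.png

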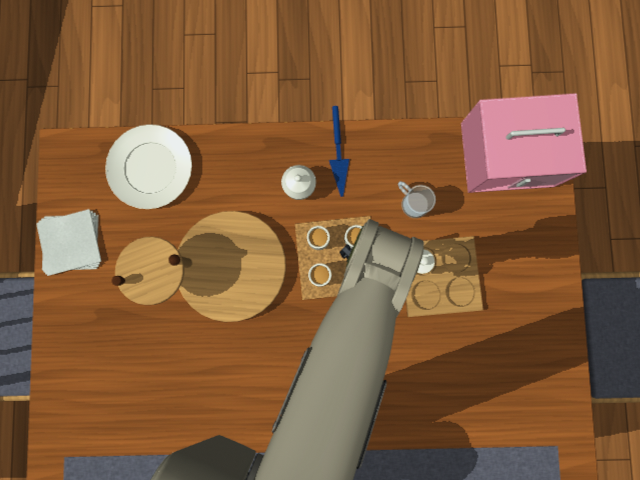

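Lid B's knob is at (322,254). The other three pots are open and nothing has been knocked yet.

```bash
python3 -c "
from h import *
c=calibration('wrist'); P=onz(c,322,254,.089);print(P, onz(c,322,242,.069))
plan(P[0],P[1],.089,45)"
python3 -m crank '[[-3.5,1,0,0,0,0,0.7],[0,0,30,0,0,0,0.7],[0,0,30,0,0,0,0.7],[0,0,20,0,0,0,0.7],[0,0,9,0,0,0,0.7],[0,0,0,0,0,0,0.7],[0,0,0,0,0,0,0.4],[0,0,0,0,0,0,0.1]]' 30
python3 -m crank '[[0,0,0,0,0,0,0.1],[0,0,0,0,0,0,0.1],[0,0,0,0,0,0,0.1],[0,0,0,0,0,0,0.1],[0,0,0,0,0,0,0.1],[0,0,-5,0,0,0,0.1],[0,0,-30,0,0,0,0.1],[0,0,-35,0,0,0,0.1]]' 30
python3 -c "
from h import *
plan(.4515,-.3233,.16,45)"
```

```text
[ 0.51546599 -0.13983274  0.089     ] [ 0.51438768 -0.13856156  0.069     ]
t 18.65 grasp [ 0.5138 -0.1402  0.1785] jaw 44.98 gap 0.0596 F [-0.2  0.5  0.3] j6 0.37
tilt [-1.e-01  1.e-01 -1.e+03] toolshift [-0.9  1.4 89.5]
turn about tool z:  -0.02247342893819848 or other way 179.9775265710618
toolshift after that turn [-0.9  1.4 89.5]
after other turn [ 0.9 -1.4]
clock: 19.65
tcp_pos: [0.5173, -0.1413, 0.2456]
orientation: [0.001, 0.382, 0.924, 0.0]
wrist_force: [-1.0, 0.1, 0.7]
finger_gap: 0.0241
clock: 20.65
tcp_pos: [0.5164, -0.1408, 0.3146]
orientation: [-0.001, 0.382, 0.924, 0.0]
wrist_force: [0.2, -0.0, -0.8]
finger_gap: 0.0209
t 20.65 grasp [ 0.516  -0.1406  0.1596] jaw 45.05 gap 0.0209 F [ 0.2 -0.  -0.8] j6 0.37
tilt [   -2.3     1.3 -1000. ] toolshift [ -83.4 -174.9   -0.4]
turn about tool z:  0.05154467964544551 or other way -179.94845532035455
toolshift after that turn [ -83.5 -174.8   -0.4]
after other turn [ 83.5 174.8]
```

```bash
python3 -m crank '[[-16.7,-35,0,0,0,0,0.1],[-16.7,-35,0,0,0,0,0.1],[-16.7,-35,0,0,0,0,0.1],[-16.7,-35,0,0,0,0,0.1],[-16.7,-35,0,0,0,0,0.1],[0,0,0,0,0,0,0.1],[0,0,0,0,0,0,0.1],[0,0,0,0,0,0,0.1]]' 30
python3 - <<'E'
from h import *
im,c=snap('wrist','w6.png')
plan(.4515,-.3233,.0375,45)
E
```

```text
clock: 21.65
tcp_pos: [0.4526, -0.323, 0.3146]
orientation: [-0.0, 0.382, 0.924, 0.0]
wrist_force: [0.2, 0.2, -0.0]
finger_gap: 0.0209
t 21.7 grasp [ 0.4526 -0.3229  0.1597] jaw 45.14 gap 0.0208 F [ 1.   0.7 -0. ] j6 0.02
tilt [-1.e-01  5.e-01 -1.e+03] toolshift [  0.4  -1.2 122.2]
turn about tool z:  0.1350318090123892 or other way -179.8649681909876
toolshift after that turn [  0.4  -1.2 122.2]
after other turn [-0.4  1.2]
```

View pics/w6.png

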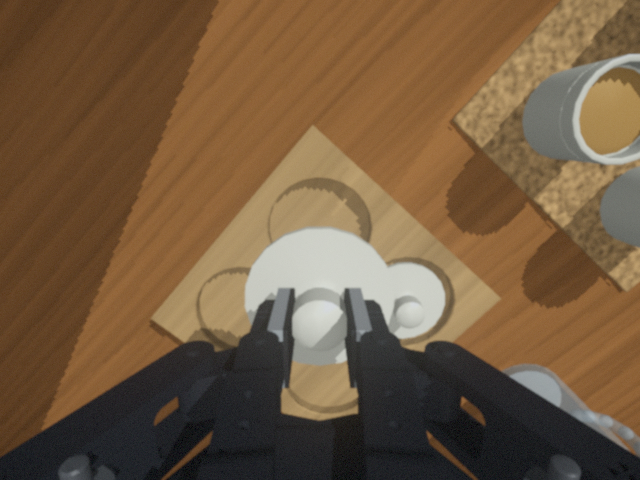

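Lid A lies flat in its well at about (408,298), and lid B hangs straight at (320,290). Lowering.

```bash
python3 -m crank '[[0,-1,25,0,0,0,0.1],[0,0,25,0,0,0,0.1],[0,0,25,0,0,0,0.1],[0,0,20,0,0,0,0.1],[0,0,13,0,0,0,0.1],[0,0,8,0,0,0,0.1],[0,0,4,0,0,0,0.1],[0,0,0,0,0,0,0.1]]' 30
python3 -m crank '[[0,0,1,0,0,0,0.1],[0,0,1,0,0,0,0.1],[0,0,0,0,0,0,0.1],[0,0,0,0,0,0,0.1],[0,0,0,0,0,0,0.1],[0,0,0,0,0,0,0.1],[0,0,0,0,0,0,0.1],[0,0,0,0,0,0,0.1]]' 30
python3 -c "
from h import *
plan(.4515,-.3233,.0375,45)"
```

```text
clock: 22.7
tcp_pos: [0.4517, -0.3247, 0.1949]
orientation: [0.0, 0.382, 0.924, -0.0]
wrist_force: [0.6, 0.9, -0.3]
finger_gap: 0.0207
clock: 23.7
tcp_pos: [0.4516, -0.3247, 0.1928]
orientation: [0.0, 0.382, 0.924, -0.0]
wrist_force: [0.0, -0.9, 0.7]
finger_gap: 0.0205
t 23.7 grasp [ 0.4516 -0.3247  0.0378] jaw 45.05 gap 0.0205 F [ 0.  -0.9  0.7] j6 0.02
tilt [ 1.e-01 -1.e-01 -1.e+03] toolshift [1.1 0.9 0.3]
turn about tool z:  0.049561463807236805 or other way -179.95043853619276
toolshift after that turn [1.1 0.9 0.3]
after other turn [-1.1 -0.9]
```

```bash
python3 -m crank '[[1,0.8,0.6,0,0,0,0.1],[0,0,0.6,0,0,0,0.1],[0,0,0,0,0,0,0.1],[0,0,0,0,0,0,0.1],[0,0,0,0,0,0,0.1],[0,0,0,0,0,0,0.1],[0,0,0,0,0,0,0.1],[0,0,0,0,0,0,0.1]]' 30
python3 -c "
from h import *
plan(.4515,-.3233,.0375,45)"
```

```text
clock: 24.7
tcp_pos: [0.4516, -0.3242, 0.1927]
orientation: [0.001, 0.383, 0.924, -0.001]
wrist_force: [-2.8, -2.4, 7.5]
finger_gap: 0.0206
t 24.7 grasp [ 0.4517 -0.3246  0.0377] jaw 45.02 gap 0.0206 F [-2.8 -2.4  7.5] j6 0.02
tilt [ 6.0e-01 -2.7e+00 -1.0e+03] toolshift [1.  0.8 0.2]
turn about tool z:  0.015881763610522626 or other way -179.98411823638946
toolshift after that turn [1.  0.8 0.2]
after other turn [-1.  -0.8]
```

Floor contact. Releasing.

```bash
python3 -m crank '[[0,0,0,0,0,0,0.4],[0,0,0,0,0,0,0.7],[0,0,0,0,0,0,0.7],[0,0,-10,0,0,0,1],[0,0,-40,0,0,0,1],[0,0,-40,0,0,0,1],[0,0,-40,0,0,0,1],[0,0,-30,0,0,0,1]]' 30
python3 - <<'E'
from h import *
im,c=snap('wrist','w7.png')
plan(.51,-.09,.2,45)
E
```

```text
clock: 25.7
tcp_pos: [0.4516, -0.3234, 0.3542]
orientation: [0.001, 0.382, 0.924, -0.0]
wrist_force: [-0.1, 0.6, -0.2]
finger_gap: 0.0857
t 25.75 grasp [ 0.4531 -0.3248  0.203 ] jaw 45.06 gap 0.0856 F [ 0.3 -1.   2.3] j6 0.02
tilt [    5.8    -5.4 -1000. ] toolshift [125.6 206.4   2.1]
turn about tool z:  0.05976711727356587 or other way -179.94023288272643
toolshift after that turn [125.8 206.2   2.1]
after other turn [-125.8 -206.2]
```

View pics/w7.png

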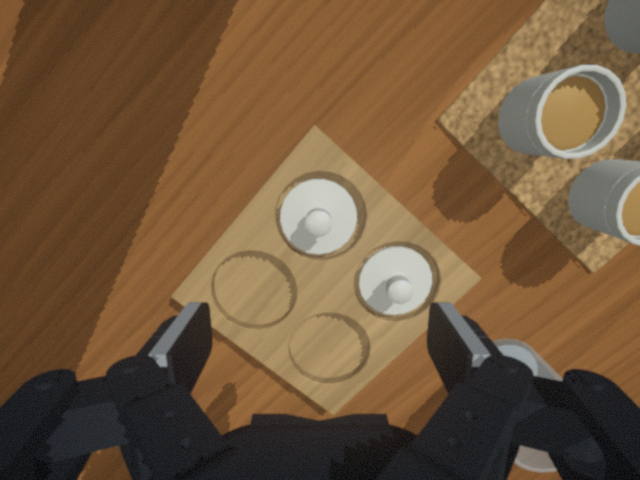

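Both lids lie flat, knob up, in wells of their own, at (318,217) and (398,281). Now the pots, starting with pot A.

```bash
python3 -c "
from h import *
plan(.609,-.0365,.14,45)"
```

```text
t 25.75 grasp [ 0.4531 -0.3248  0.203 ] jaw 45.06 gap 0.0856 F [ 0.3 -1.   2.3] j6 0.02
tilt [    5.8    -5.4 -1000. ] toolshift [ 93.8 314.2  62.4]
turn about tool z:  0.05976711727356587 or other way -179.94023288272643
toolshift after that turn [ 94.1 314.1  62.4]
after other turn [ -94.1 -314.1]
```

```bash
python3 -m crank '[[16,52.3,0,0,0,0,1],[16,52.3,0,0,0,0,1],[16,52.3,0,0,0,0,1],[16,52.3,0,0,0,0,1],[16,52.3,0,0,0,0,1],[16,52.3,0,0,0,0,1],[0,0,0,0,0,0,1],[0,0,20,0,0,0,1]]' 60
python3 -m crank '[[0,0,0,0,0,0,1],[0,0,0,0,0,0,1],[0,0,0,0,0,0,1],[0,0,0,0,0,0,1],[0,0,0,0,0,0,1],[0,0,0,0,0,0,1],[0,0,0,0,0,0,1],[0,0,0,0,0,0,1]]' 60
python3 - <<'E'
from h import *
im,c=snap('wrist','w8.png')
plan(.609,-.0365,.042,45)
for q in [(.609,-.0365),(.5145,-.139),(.607,-.137),(.5107,-.039)]:
    a=np.array([proj(c,(q[0]+.030*np.cos(t),q[1]+.030*np.sin(t),.064)) for t in np.linspace(0,6.28,60)]).astype(int)
    cv2.polylines(im,[a],True,(0,0,255),1)
cv2.imwrite('pics/w8o.png',im)
E
```

```text
clock: 26.75
tcp_pos: [0.6058, -0.0331, 0.3331]
orientation: [0.002, 0.382, 0.924, 0.0]
wrist_force: [0.0, 0.3, 0.2]
finger_gap: 0.0856
clock: 27.75
tcp_pos: [0.6052, -0.0334, 0.3314]
orientation: [-0.0, 0.382, 0.924, 0.0]
wrist_force: [0.7, 0.4, 0.4]
finger_gap: 0.0853
t 27.8 grasp [ 0.6052 -0.0334  0.1764] jaw 45.05 gap 0.0853 F [-0.1  0.2  0.5] j6 0.6
tilt [-1.e-01  1.e-01 -1.e+03] toolshift [ -4.9   0.5 134.4]
turn about tool z:  0.05447011561975046 or other way -179.94552988438025
toolshift after that turn [ -4.9   0.5 134.4]
after other turn [ 4.9 -0.5]
```

View pics/w8o.png

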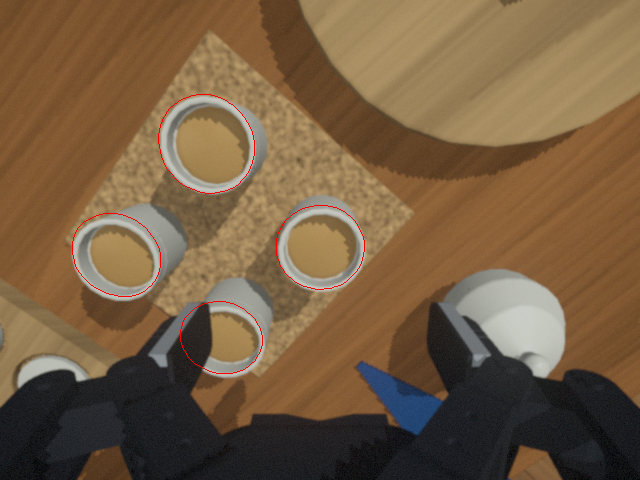

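The red predicted rims fall on all four pots. Descending on pot A at (320,247).

```bash
python3 -m crank '[[-4.5,0.5,0,0,0,0,1],[0,0,35,0,0,0,1],[0,0,35,0,0,0,1],[0,0,35,0,0,0,1],[0,0,20,0,0,0,1],[0,0,9,0,0,0,1],[0,0,0,0,0,0,1],[0,0,0,0,0,0,0.4]]' 60
python3 -m crank '[[0,0,0,0,0,0,0.4],[0,0,0,0,0,0,0.4],[0,0,0,0,0,0,0.4],[0,0,0,0,0,0,0.4],[0,0,0,0,0,0,0.4],[0,0,-10,0,0,0,0.4],[0,0,-20,0,0,0,0.4],[0,0,-25,0,0,0,0.4]]' 60
python3 -c "
from h import *
plan(.59,.215,.085,45)"
```

```text
clock: 28.8
tcp_pos: [0.6094, -0.0365, 0.1986]
orientation: [0.001, 0.382, 0.924, 0.0]
wrist_force: [-0.8, 0.1, 0.9]
finger_gap: 0.0699
clock: 29.8
tcp_pos: [0.6081, -0.0362, 0.2525]
orientation: [-0.001, 0.382, 0.924, -0.0]
wrist_force: [0.3, -1.2, -2.3]
finger_gap: 0.059
t 29.8 grasp [ 0.6077 -0.0361  0.0975] jaw 45.05 gap 0.059 F [ 0.3 -1.2 -2.3] j6 0.59
tilt [-2.4e+00  5.0e-01 -1.0e+03] toolshift [189.9 165.2  12.6]
turn about tool z:  0.050789963957157624 or other way -179.94921003604284
toolshift after that turn [190.1 165.   12.6]
after other turn [-190.1 -165. ]
```

```bash
python3 -m crank '[[19,16.5,0,0,0,0,0.4],[38,33,0,0,0,0,0.4],[38,33,0,0,0,0,0.4],[38,33,0,0,0,0,0.4],[38,33,0,0,0,0,0.4],[19,16.5,0,0,0,0,0.4],[0,0,0,0,0,0,0.4],[0,0,0,0,0,0,0.4]]' 60
python3 - <<'E'
from h import *
im,c=snap('wrist','w9.png'); snap('scene','s1.png')
plan(.59,.215,.0685,45)
E
```

```text
clock: 30.8
tcp_pos: [0.5907, 0.2143, 0.2524]
orientation: [-0.0, 0.382, 0.924, -0.0]
wrist_force: [0.4, 0.2, -2.4]
finger_gap: 0.0585
t 30.9 grasp [0.5909 0.2136 0.0975] jaw 44.97 gap 0.0586 F [-0.3  0.3 -2.6] j6 1.01
tilt [-4.e-01 -3.e-01 -1.e+03] toolshift [ 1.6  0.4 29. ]
turn about tool z:  -0.031286187409193644 or other way 179.9687138125908
toolshift after that turn [ 1.6  0.4 29. ]
after other turn [-1.6 -0.4]
```

View pics/s1.png

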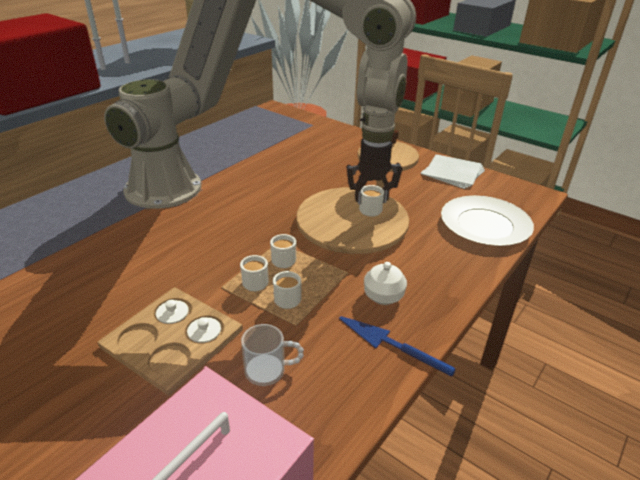

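View pics/w9.png

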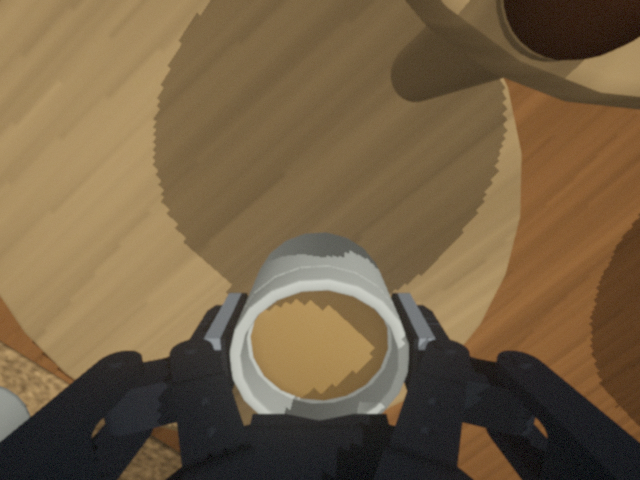

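The pot is held upright over the tier, and the post at top right is clear of it. Lowering it.

```bash
python3 -m crank '[[0,0,12,0,0,0,0.4],[0,0,8,0,0,0,0.4],[0,0,5,0,0,0,0.4],[0,0,2,0,0,0,0.4],[0,0,1,0,0,0,0.4],[0,0,0,0,0,0,0.4],[0,0,0,0,0,0,0.4],[0,0,0,0,0,0,0.4]]' 60
python3 -c "
from h import *
plan(.59,.215,.0685,45)"
```

```text
clock: 31.9
tcp_pos: [0.5906, 0.2146, 0.2252]
orientation: [0.0, 0.382, 0.924, -0.0]
wrist_force: [-4.6, -3.0, 5.5]
finger_gap: 0.0587
t 31.9 grasp [0.5906 0.2145 0.0702] jaw 45.05 gap 0.0587 F [-4.6 -3.   5.5] j6 1.01
tilt [-1.e-01 -4.e-01 -1.e+03] toolshift [ 0.7 -0.1  1.7]
turn about tool z:  0.04729607967684046 or other way -179.95270392032316
toolshift after that turn [ 0.7 -0.1  1.7]
after other turn [-0.7  0.1]
```

Touched down. Releasing and rising, then over to pot D.

```bash
python3 -m crank '[[0,0,0,0,0,0,0.8],[0,0,0,0,0,0,1],[0,0,0,0,0,0,1],[0,0,-15,0,0,0,1],[0,0,-40,0,0,0,1],[0,0,-40,0,0,0,1],[0,0,0,0,0,0,1],[0,0,0,0,0,0,1]]' 60
python3 - <<'E'
from h import *
im,c=snap('wrist','w10.png'); plan(.5107,-.039,.165,45)
E
```

```text
clock: 32.9
tcp_pos: [0.5908, 0.2147, 0.32]
orientation: [0.0, 0.382, 0.924, 0.0]
wrist_force: [-0.2, -0.2, -0.6]
finger_gap: 0.0855
t 32.95 grasp [0.5904 0.2146 0.164 ] jaw 45.05 gap 0.0857 F [0.6 0.1 0.1] j6 1.01
tilt [-9.e-01 -1.e-01 -1.e+03] toolshift [-122.8 -235.8   -0.9]
turn about tool z:  0.05120904818389249 or other way -179.9487909518161
toolshift after that turn [-123.  -235.7   -0.9]
after other turn [123.  235.7]
```

View pics/w10.png

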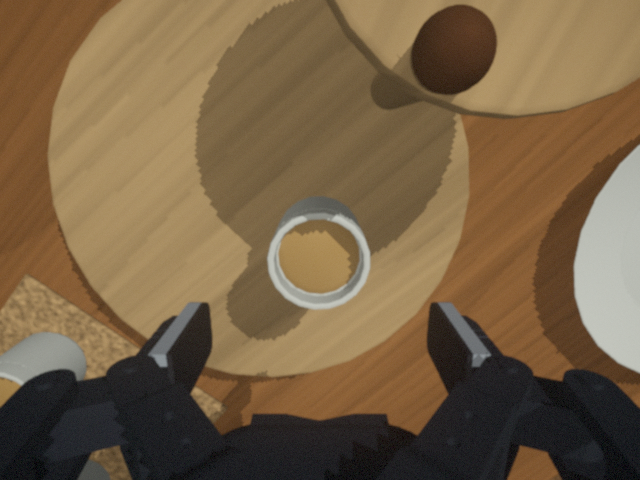

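Pot A stands upright at (319,260), well inside the tier.

```bash
python3 -m crank '[[-20.5,-39.3,0,0,0,0,1],[-20.5,-39.3,0,0,0,0,1],[-20.5,-39.3,0,0,0,0,1],[-20.5,-39.3,0,0,0,0,1],[-20.5,-39.3,0,0,0,0,1],[-20.5,-39.3,0,0,0,0,1],[0,0,0,0,0,0,1],[0,0,0,0,0,0,1]]' 60
python3 - <<'E'
from h import *
im,c=snap('wrist','w11.png')
plan(.5107,-.039,.042,45)
for q in [(.5145,-.139),(.607,-.137),(.5107,-.039)]:
    a=np.array([proj(c,(q[0]+.030*np.cos(t),q[1]+.030*np.sin(t),.064)) for t in np.linspace(0,6.28,60)]).astype(int)
    cv2.polylines(im,[a],True,(0,0,255),1)
cv2.imwrite('pics/w11o.png',im)
E
```

```text
clock: 33.95
tcp_pos: [0.5111, -0.039, 0.3187]
orientation: [-0.001, 0.383, 0.924, 0.0]
wrist_force: [-0.1, 0.2, 0.4]
finger_gap: 0.0854
t 34.0 grasp [ 0.5111 -0.0384  0.1638] jaw 45.08 gap 0.0853 F [-0.4  0.4 -0.1] j6 0.55
tilt [-1.2e+00  8.0e-01 -1.0e+03] toolshift [ -0.3  -0.7 121.8]
turn about tool z:  0.0769519927767135 or other way -179.9230480072233
toolshift after that turn [ -0.3  -0.7 121.8]
after other turn [0.3 0.7]
```

View pics/w11o.png

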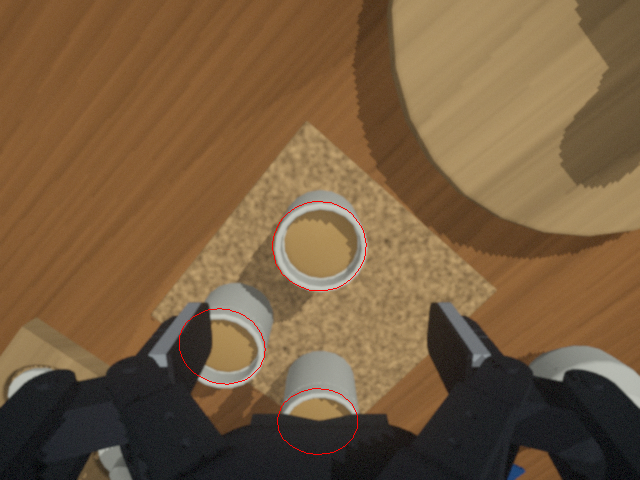

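Aligned with pot D. Descending.

```bash
python3 -m crank '[[0,0,30,0,0,0,1],[0,0,30,0,0,0,1],[0,0,30,0,0,0,1],[0,0,20,0,0,0,1],[0,0,11,0,0,0,1],[0,0,0,0,0,0,1],[0,0,0,0,0,0,1],[0,0,0,0,0,0,0.4]]' 60
python3 -m crank '[[0,0,0,0,0,0,0.4],[0,0,0,0,0,0,0.4],[0,0,0,0,0,0,0.4],[0,0,0,0,0,0,0.4],[0,0,0,0,0,0,0.4],[0,0,-10,0,0,0,0.4],[0,0,-20,0,0,0,0.4],[0,0,-25,0,0,0,0.4]]' 60
python3 -c "
from h import *
plan(.49,.215,.085,45)"
```

```text
clock: 35.0
tcp_pos: [0.5119, -0.0391, 0.1994]
orientation: [0.001, 0.382, 0.924, 0.0]
wrist_force: [0.5, 0.5, -0.3]
finger_gap: 0.07
clock: 36.0
tcp_pos: [0.5109, -0.0391, 0.254]
orientation: [-0.001, 0.382, 0.924, -0.0]
wrist_force: [-0.6, -0.3, -2.5]
finger_gap: 0.0591
t 36.0 grasp [ 0.5107 -0.039   0.099 ] jaw 45.04 gap 0.0591 F [-0.6 -0.3 -2.5] j6 0.55
tilt [-1.3e+00  3.0e-01 -1.0e+03] toolshift [194.1 165.1  14.1]
turn about tool z:  0.038422524980006756 or other way -179.96157747502
toolshift after that turn [194.2 165.   14.1]
after other turn [-194.2 -165. ]
```

```bash
python3 -m crank '[[19.5,16.5,0,0,0,0,0.4],[39,33,0,0,0,0,0.4],[39,33,0,0,0,0,0.4],[39,33,0,0,0,0,0.4],[39,33,0,0,0,0,0.4],[19.5,16.5,0,0,0,0,0.4],[0,0,0,0,0,0,0.4],[0,0,10,0,0,0,0.4]]' 60
python3 -m crank '[[0,0,10,0,0,0,0.4],[0,0,5,0,0,0,0.4],[0,0,2,0,0,0,0.4],[0,0,1,0,0,0,0.4],[0,0,0,0,0,0,0.4],[0,0,0,0,0,0,0.4],[0,0,0,0,0,0,0.4],[0,0,0,0,0,0,0.4]]' 60
python3 -c "
from h import *
plan(.49,.215,.0685,45)"
```

```text
clock: 37.0
tcp_pos: [0.4903, 0.2152, 0.244]
orientation: [0.001, 0.382, 0.924, 0.0]
wrist_force: [0.7, 0.2, -2.8]
finger_gap: 0.0593
clock: 38.0
tcp_pos: [0.4901, 0.2155, 0.2258]
orientation: [0.0, 0.382, 0.924, 0.0]
wrist_force: [-0.9, -1.8, 1.1]
finger_gap: 0.0591
t 38.0 grasp [0.4903 0.2156 0.0708] jaw 45.05 gap 0.0591 F [-0.9 -1.8  1.1] j6 1.05
tilt [ 8.e-01  1.e-01 -1.e+03] toolshift [-0.2 -0.6  2.3]
turn about tool z:  0.0517811225596887 or other way -179.9482188774403
toolshift after that turn [-0.2 -0.6  2.3]
after other turn [0.2 0.6]
```

```bash
python3 -m crank '[[0,0,0.5,0,0,0,0.4],[0,0,0,0,0,0,0.8],[0,0,0,0,0,0,1],[0,0,0,0,0,0,1],[0,0,-15,0,0,0,1],[0,0,-40,0,0,0,1],[0,0,-40,0,0,0,1],[0,0,0,0,0,0,1]]' 60
python3 - <<'E'
from h import *
im,c=snap('wrist','w12.png'); plan(.607,-.137,.165,45)
E
```

```text
clock: 39.0
tcp_pos: [0.4913, 0.2159, 0.3246]
orientation: [0.003, 0.382, 0.924, 0.003]
wrist_force: [0.2, -0.4, -0.5]
finger_gap: 0.0854
t 39.05 grasp [0.4913 0.2159 0.1676] jaw 45.05 gap 0.0853 F [ 0.   0.7 -0.4] j6 1.05
tilt [    4.6     1.4 -1000. ] toolshift [-331.2 -168.1    2.6]
turn about tool z:  0.0528540373423283 or other way -179.94714596265766
toolshift after that turn [-331.3 -167.7    2.6]
after other turn [331.3 167.7]
```

View pics/w12.png

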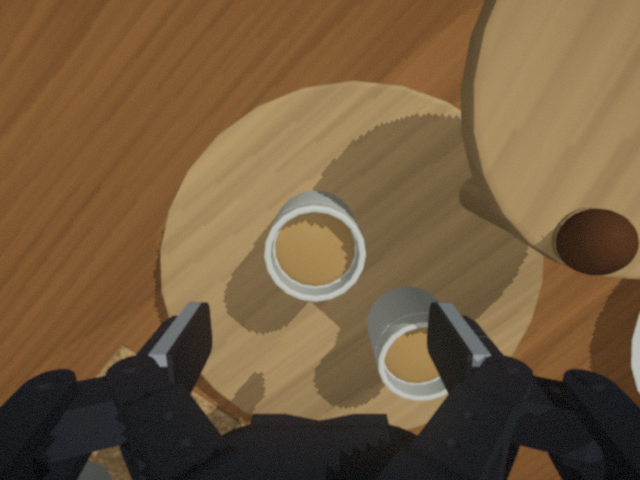

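Pots D and A stand on the tier at (315,253) and (415,350). Next is pot C.

```bash
python3 -m crank '[[-41.4,-21,0,0,0,0,1],[-41.4,-21,0,0,0,0,1],[-41.4,-21,0,0,0,0,1],[-41.4,-21,0,0,0,0,1],[-41.4,-21,0,0,0,0,1],[-41.4,-21,0,0,0,0,1],[-41.4,-21,0,0,0,0,1],[-41.4,-21,0,0,0,0,1]]' 60
python3 - <<'E'
from h import *
read_camera('wrist')
im,c=snap('wrist','w13.png')
plan(.607,-.137,.042,45)
for q in [(.5145,-.139),(.607,-.137)]:
    a=np.array([proj(c,(q[0]+.030*np.cos(t),q[1]+.030*np.sin(t),.064)) for t in np.linspace(0,6.28,60)]).astype(int)
    cv2.polylines(im,[a],True,(0,0,255),1)
cv2.imwrite('pics/w13o.png',im)
E
```

```text
clock: 40.05
tcp_pos: [0.6055, -0.1388, 0.3189]
orientation: [-0.001, 0.382, 0.924, 0.0]
wrist_force: [0.2, 0.6, -0.6]
finger_gap: 0.0856
t 40.15 grasp [ 0.6063 -0.1418  0.1636] jaw 44.77 gap 0.0854 F [-0.2  0.3 -1.1] j6 0.43
tilt [-4.e-01 -9.e-01 -1.e+03] toolshift [  2.9   4.  121.6]
turn about tool z:  -0.23354149517680867 or other way 179.7664585048232
toolshift after that turn [  2.9   4.  121.6]
after other turn [-2.9 -4. ]
```

View pics/w13o.png

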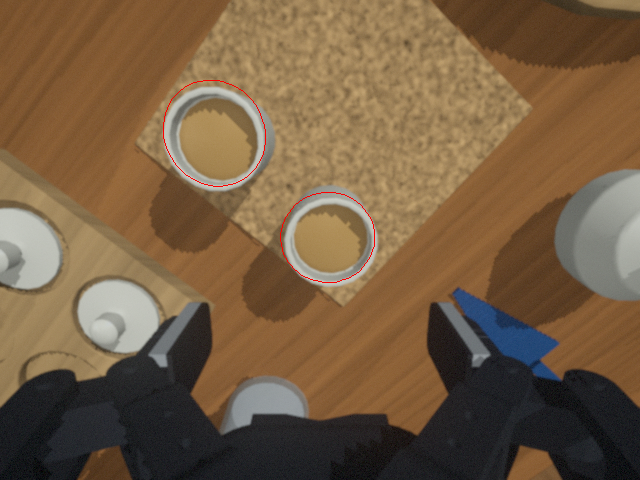

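```bash
python3 -m crank '[[0,0,20,0,0,0,1],[0,0,20,0,0,0,1],[0,0,10,0,0,0,1],[0,0,0,0,0,0,1],[0,0,0,0,0,0,1],[0,0,0,0,0,0,1],[0,0,0,0,0,0,1],[0,0,0,0,0,0,1]]' 60
python3 - <<'E'
from h import *
im,c=snap('wrist','w14.png')
plan(.607,-.137,.042,45)
for q in [(.5145,-.139),(.607,-.137)]:
    a=np.array([proj(c,(q[0]+.030*np.cos(t),q[1]+.030*np.sin(t),.064)) for t in np.linspace(0,6.28,60)]).astype(int)
    cv2.polylines(im,[a],True,(0,0,255),1)
cv2.imwrite('pics/w14o.png',im)
E
```

```text
clock: 41.15
tcp_pos: [0.6057, -0.1374, 0.2703]
orientation: [0.0, 0.382, 0.924, 0.0]
wrist_force: [0.3, 0.0, -0.6]
finger_gap: 0.0851
t 41.2 grasp [ 0.6057 -0.1374  0.1152] jaw 45.05 gap 0.0852 F [-0.2  0.5  0.3] j6 0.43
tilt [ 4.e-01 -0.e+00 -1.e+03] toolshift [-0.6  1.2 73.2]
turn about tool z:  0.05074326715657662 or other way -179.94925673284342
toolshift after that turn [-0.6  1.2 73.2]
after other turn [ 0.6 -1.2]
```

View pics/w14o.png

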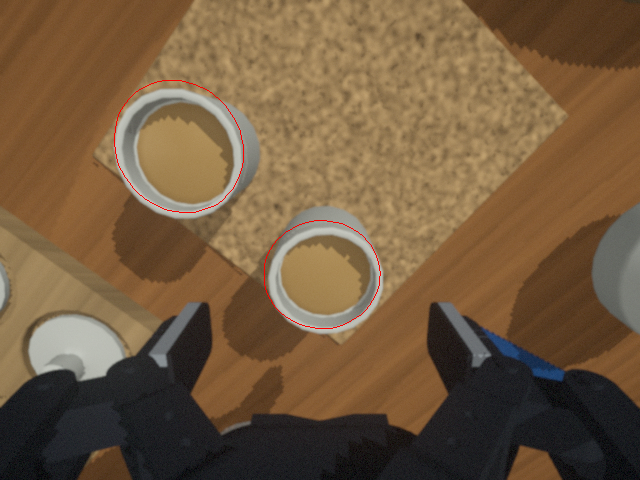

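The pots sit about 2 mm nearer in tool -x than predicted. Adding that and descending.

```bash
python3 -m crank '[[-2.5,1,0,0,0,0,1],[0,0,25,0,0,0,1],[0,0,25,0,0,0,1],[0,0,15,0,0,0,1],[0,0,8,0,0,0,1],[0,0,0,0,0,0,1],[0,0,0,0,0,0,1],[0,0,0,0,0,0,0.4]]' 60
python3 -m crank '[[0,0,0,0,0,0,0.4],[0,0,0,0,0,0,0.4],[0,0,0,0,0,0,0.4],[0,0,0,0,0,0,0.4],[0,0,0,0,0,0,0.4],[0,0,-10,0,0,0,0.4],[0,0,-20,0,0,0,0.4],[0,0,-25,0,0,0,0.4]]' 60
python3 -c "
from h import *
plan(.59,.115,.085,45)"
```

```text
clock: 42.2
tcp_pos: [0.6085, -0.1386, 0.1979]
orientation: [0.001, 0.382, 0.924, 0.0]
wrist_force: [0.1, 0.2, 0.2]
finger_gap: 0.0695
clock: 43.2
tcp_pos: [0.6074, -0.1383, 0.2517]
orientation: [-0.001, 0.382, 0.924, -0.0]
wrist_force: [0.2, -0.5, -2.2]
finger_gap: 0.0584
t 43.2 grasp [ 0.6069 -0.1382  0.0967] jaw 45.05 gap 0.0584 F [ 0.2 -0.5 -2.2] j6 0.43
tilt [-2.8e+00  9.0e-01 -1.0e+03] toolshift [190.8 167.2  12. ]
turn about tool z:  0.046618532596312434 or other way -179.9533814674037
toolshift after that turn [191.  167.1  12. ]
after other turn [-191.  -167.1]
```

```bash
python3 -m crank '[[19,17,0,0,0,0,0.4],[38,33,0,0,0,0,0.4],[38,33,0,0,0,0,0.4],[38,33,0,0,0,0,0.4],[38,33,0,0,0,0,0.4],[19,17,0,0,0,0,0.4],[0,0,0,0,0,0,0.4],[0,0,8,0,0,0,0.4]]' 60
python3 -m crank '[[0,0,10,0,0,0,0.4],[0,0,5,0,0,0,0.4],[0,0,2,0,0,0,0.4],[0,0,1,0,0,0,0.4],[0,0,0,0,0,0,0.4],[0,0,0,0,0,0,0.4],[0,0,0,0,0,0,0.4],[0,0,0,0,0,0,0.4]]' 60
python3 -c "
from h import *
plan(.59,.115,.0685,45)"
```

```text
clock: 44.2
tcp_pos: [0.5911, 0.1129, 0.2443]
orientation: [0.001, 0.382, 0.924, 0.0]
wrist_force: [-0.6, 0.2, -2.7]
finger_gap: 0.0586
clock: 45.2
tcp_pos: [0.5909, 0.1133, 0.2261]
orientation: [0.0, 0.382, 0.924, 0.0]
wrist_force: [-0.1, -0.1, -2.0]
finger_gap: 0.059
t 45.2 grasp [0.591  0.1133 0.0711] jaw 45.06 gap 0.059 F [-0.1 -0.1 -2. ] j6 0.84
tilt [ 3.e-01  1.e-01 -1.e+03] toolshift [1.9 0.5 2.6]
turn about tool z:  0.055483820625397584 or other way -179.9445161793746
toolshift after that turn [1.9 0.5 2.6]
after other turn [-1.9 -0.5]
```

Not touching yet, as the full weight is still on the wrist. Lowering about 2 mm more.

```bash
python3 -m crank '[[0,0,1,0,0,0,0.4],[0,0,1,0,0,0,0.4],[0,0,0.5,0,0,0,0.4],[0,0,0,0,0,0,0.4],[0,0,0,0,0,0,0.4],[0,0,0,0,0,0,0.4],[0,0,0,0,0,0,0.4],[0,0,0,0,0,0,0.4]]' 60
python3 -c "
from h import *
plan(.59,.115,.0685,45)"
```

```text
clock: 46.2
tcp_pos: [0.5908, 0.1133, 0.2243]
orientation: [0.0, 0.382, 0.924, 0.0]
wrist_force: [-3.6, 0.2, 5.7]
finger_gap: 0.0587
t 46.2 grasp [0.5909 0.1133 0.0693] jaw 45.05 gap 0.0587 F [-3.6  0.2  5.7] j6 0.84
tilt [ 5.e-01  1.e-01 -1.e+03] toolshift [1.8 0.6 0.8]
turn about tool z:  0.05408482750910082 or other way -179.9459151724909
toolshift after that turn [1.8 0.6 0.8]
after other turn [-1.8 -0.6]
```

```bash
python3 -m crank '[[0,0,0,0,0,0,0.8],[0,0,0,0,0,0,1],[0,0,0,0,0,0,1],[0,0,-15,0,0,0,1],[0,0,-40,0,0,0,1],[0,0,-40,0,0,0,1],[0,0,0,0,0,0,1],[0,0,0,0,0,0,1]]' 60
python3 - <<'E'
from h import *
im,c=snap('wrist','w15.png'); plan(.516,-.140,.165,45)
E
```

```text
clock: 47.2
tcp_pos: [0.5908, 0.1132, 0.319]
orientation: [0.0, 0.382, 0.924, 0.0]
wrist_force: [0.3, -0.2, -1.3]
finger_gap: 0.0855
t 47.25 grasp [0.5904 0.1132 0.1631] jaw 45.05 gap 0.0856 F [ 0.4 -0.4  0.3] j6 0.84
tilt [-9.e-01  0.e+00 -1.e+03] toolshift [-126.3 -231.8   -1.9]
turn about tool z:  0.05056253305318137 or other way -179.94943746694682
toolshift after that turn [-126.5 -231.7   -1.9]
after other turn [126.5 231.7]
```

View pics/w15.png

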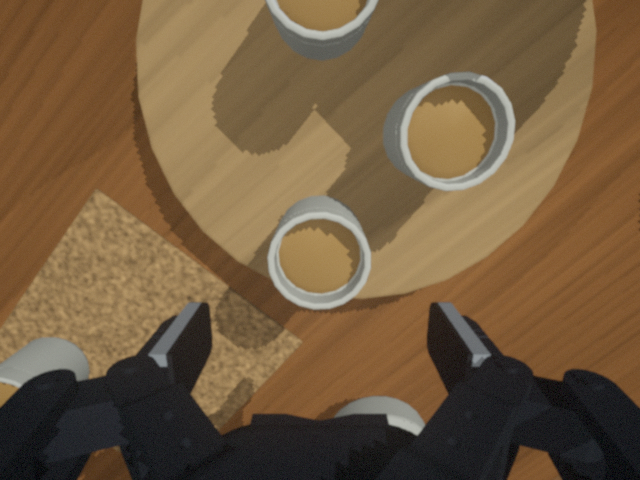

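Pot C stands at (320,260). It looks nearer the edge because of perspective, and I'll check that at the end. Next is pot B.

```bash
python3 -m crank '[[-21,-38.7,0,0,0,0,1],[-21,-38.7,0,0,0,0,1],[-21,-38.7,0,0,0,0,1],[-21,-38.7,0,0,0,0,1],[-21,-38.7,0,0,0,0,1],[-21,-38.7,30,0,0,0,1],[0,0,20,0,0,0,1],[0,0,0,0,0,0,1]]' 60
python3 -m crank '[[0,0,0,0,0,0,1],[0,0,0,0,0,0,1],[0,0,0,0,0,0,1],[0,0,0,0,0,0,1],[0,0,0,0,0,0,1],[0,0,0,0,0,0,1],[0,0,0,0,0,0,1],[0,0,0,0,0,0,1]]' 60
python3 - <<'E'
from h import *
im,c=snap('wrist','w16.png')
plan(.516,-.140,.042,45)
for q in [(.516,-.14)]:
    a=np.array([proj(c,(q[0]+.030*np.cos(t),q[1]+.030*np.sin(t),.064)) for t in np.linspace(0,6.28,60)]).astype(int)
    cv2.polylines(im,[a],True,(0,0,255),1)
cv2.imwrite('pics/w16o.png',im)
E
```

```text
clock: 48.25
tcp_pos: [0.5145, -0.1402, 0.2659]
orientation: [-0.003, 0.383, 0.924, 0.0]
wrist_force: [-0.1, 0.9, -0.5]
finger_gap: 0.0854
clock: 49.25
tcp_pos: [0.516, -0.1401, 0.2685]
orientation: [-0.0, 0.382, 0.924, 0.0]
wrist_force: [0.2, -0.2, -1.4]
finger_gap: 0.0855
t 49.3 grasp [ 0.516  -0.1401  0.1134] jaw 45.04 gap 0.0849 F [-0.4 -0.   0.7] j6 0.37
tilt [-0.e+00  1.e-01 -1.e+03] toolshift [ 0.1  0.1 71.4]
turn about tool z:  0.04462905950343554 or other way -179.95537094049655
toolshift after that turn [ 0.1  0.1 71.4]
after other turn [-0.1 -0.1]
```

View pics/w16o.png

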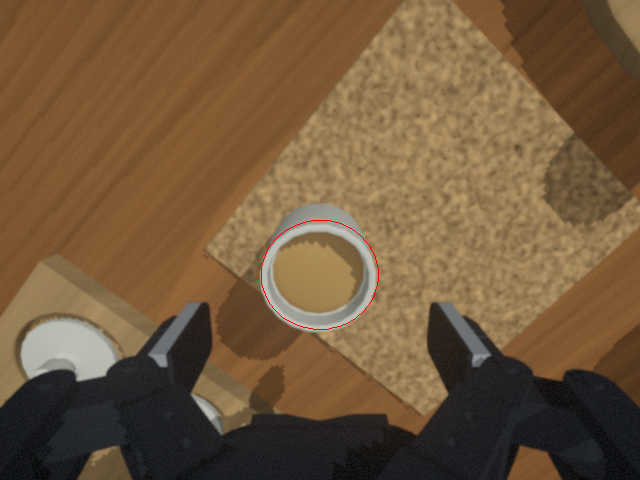

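Aligned with pot B at (319,277).

```bash
python3 -m crank '[[-1,0,0,0,0,0,1],[0,0,25,0,0,0,1],[0,0,25,0,0,0,1],[0,0,14,0,0,0,1],[0,0,7,0,0,0,1],[0,0,0,0,0,0,1],[0,0,0,0,0,0,1],[0,0,0,0,0,0,0.4]]' 60
python3 -m crank '[[0,0,0,0,0,0,0.4],[0,0,0,0,0,0,0.4],[0,0,0,0,0,0,0.4],[0,0,0,0,0,0,0.4],[0,0,0,0,0,0,0.4],[0,0,-10,0,0,0,0.4],[0,0,-20,0,0,0,0.4],[0,0,-25,0,0,0,0.4]]' 60
python3 -c "
from h import *
plan(.49,.115,.085,45)"
```

```text
clock: 50.3
tcp_pos: [0.5171, -0.141, 0.1982]
orientation: [0.001, 0.382, 0.924, 0.0]
wrist_force: [0.2, 0.6, -0.1]
finger_gap: 0.0695
clock: 51.3
tcp_pos: [0.5162, -0.1406, 0.2526]
orientation: [-0.001, 0.382, 0.924, 0.0]
wrist_force: [0.3, 0.1, -2.4]
finger_gap: 0.0588
t 51.3 grasp [ 0.5159 -0.1404  0.0976] jaw 45.05 gap 0.0588 F [ 0.3  0.1 -2.4] j6 0.37
tilt [   -1.8     1.1 -1000. ] toolshift [198.7 162.4  13. ]
turn about tool z:  0.052342886690922796 or other way -179.94765711330908
toolshift after that turn [198.9 162.3  13. ]
after other turn [-198.9 -162.3]
```

```bash
python3 -m crank '[[20,16,0,0,0,0,0.4],[40,32.5,0,0,0,0,0.4],[40,32.5,0,0,0,0,0.4],[40,32.5,0,0,0,0,0.4],[40,32.5,0,0,0,0,0.4],[19.5,16.5,0,0,0,0,0.4],[0,0,0,0,0,0,0.4],[0,0,8,0,0,0,0.4]]' 60
python3 -m crank '[[0,0,10,0,0,0,0.4],[0,0,5,0,0,0,0.4],[0,0,2,0,0,0,0.4],[0,0,2,0,0,0,0.4],[0,0,0,0,0,0,0.4],[0,0,0,0,0,0,0.4],[0,0,0,0,0,0,0.4],[0,0,0,0,0,0,0.4]]' 60
python3 -c "
from h import *
plan(.49,.115,.0685,45)"
```

```text
clock: 52.3
tcp_pos: [0.4907, 0.1149, 0.2448]
orientation: [0.001, 0.382, 0.924, 0.0]
wrist_force: [0.7, -0.2, -3.6]
finger_gap: 0.0588
clock: 53.3
tcp_pos: [0.4904, 0.1152, 0.2256]
orientation: [0.0, 0.382, 0.924, 0.0]
wrist_force: [-0.4, -0.7, -2.0]
finger_gap: 0.0589
t 53.3 grasp [0.4904 0.1152 0.0706] jaw 45.06 gap 0.0589 F [-0.4 -0.7 -2. ] j6 0.86
tilt [ 3.e-01  1.e-01 -1.e+03] toolshift [ 0.2 -0.5  2.1]
turn about tool z:  0.056929043002867274 or other way -179.94307095699713
toolshift after that turn [ 0.2 -0.5  2.1]
after other turn [-0.2  0.5]
```

```bash
python3 -m crank '[[0,0,0.7,0,0,0,0.4],[0,0,0.7,0,0,0,0.4],[0,0,0,0,0,0,0.4],[0,0,0,0,0,0,0.4],[0,0,0,0,0,0,0.4],[0,0,0,0,0,0,0.4],[0,0,0,0,0,0,0.4],[0,0,0,0,0,0,0.4]]' 60
python3 -c "
from h import *
plan(.49,.115,.0685,45)"
```

```text
clock: 54.3
tcp_pos: [0.4903, 0.1152, 0.2245]
orientation: [0.0, 0.382, 0.924, 0.0]
wrist_force: [-3.2, 0.5, 6.2]
finger_gap: 0.0591
t 54.3 grasp [0.4904 0.1152 0.0695] jaw 45.06 gap 0.0591 F [-3.2  0.5  6.2] j6 0.86
tilt [ 3.e-01  2.e-01 -1.e+03] toolshift [ 0.1 -0.4  1. ]
turn about tool z:  0.05571145972362501 or other way -179.94428854027637
toolshift after that turn [ 0.1 -0.4  1. ]
after other turn [-0.1  0.4]
```

```bash
python3 -m crank '[[0,0,0,0,0,0,0.8],[0,0,0,0,0,0,1],[0,0,0,0,0,0,1],[0,0,-15,0,0,0,1],[0,0,-40,0,0,0,1],[0,0,-40,0,0,0,1],[0,0,-40,0,0,0,1],[0,0,-40,0,0,0,1]]' 60
python3 - <<'E'
from h import *
im,c=snap('wrist','w17.png'); plan(.2,.42,.24)
E
```

```text
clock: 55.3
tcp_pos: [0.4901, 0.1151, 0.4016]
orientation: [0.001, 0.382, 0.924, 0.0]
wrist_force: [-0.0, -0.1, -0.2]
finger_gap: 0.0853
t 55.35 grasp [0.4926 0.1153 0.2521] jaw 45.06 gap 0.0857 F [2.  1.  4.1] j6 0.86
tilt [ 9.5e+00  7.0e-01 -1.0e+03] toolshift [422.4   8.9   9.6]
```

View pics/w17.png

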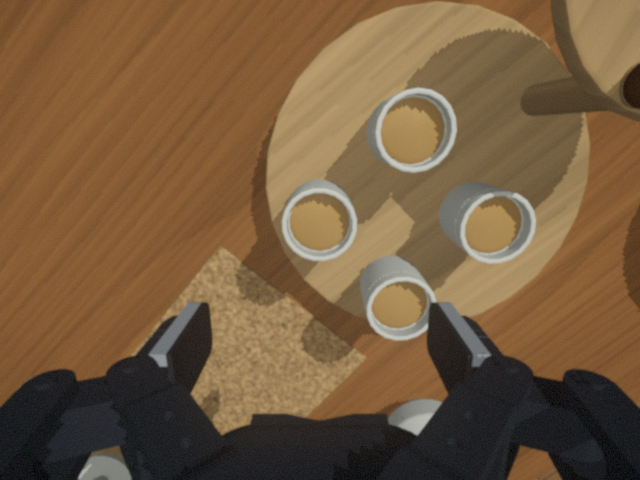

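All four pots stand on the tier. Backing off so the top camera has a clear view.

```bash
python3 -m crank '[[47,1,0,0,0,0,1],[47,1,0,0,0,0,1],[47,1,0,0,0,0,1],[47,1,0,0,0,0,1],[47,1,0,0,0,0,1],[47,1,0,0,0,0,1],[47,1,0,0,0,0,1],[47,1,0,0,0,0,1]]' 60
python3 - <<'E'
from h import *
im,c=snap('top','t9.png'); s,_=snap('scene','s9.png')
cv2.imwrite('pics/t9z.png',cv2.resize(im[160:330,100:500],None,fx=2,fy=2,interpolation=cv2.INTER_CUBIC))
cv2.imwrite('pics/s9z.png',cv2.resize(s[130:380,80:430],None,fx=2.2,fy=2.2,interpolation=cv2.INTER_CUBIC))
plan(.2,.42,.24)
E
```

```text
clock: 56.35
tcp_pos: [0.2286, 0.3873, 0.4001]
orientation: [0.0, 0.382, 0.924, 0.001]
wrist_force: [0.2, 0.6, -0.5]
finger_gap: 0.0855
t 56.45 grasp [0.2272 0.3887 0.245 ] jaw 45.37 gap 0.0857 F [ 0.2 -0.6 -0.2] j6 1.64
tilt [    0.      1.9 -1000. ] toolshift [41.3  3.2  5.1]
```

View pics/t9z.png

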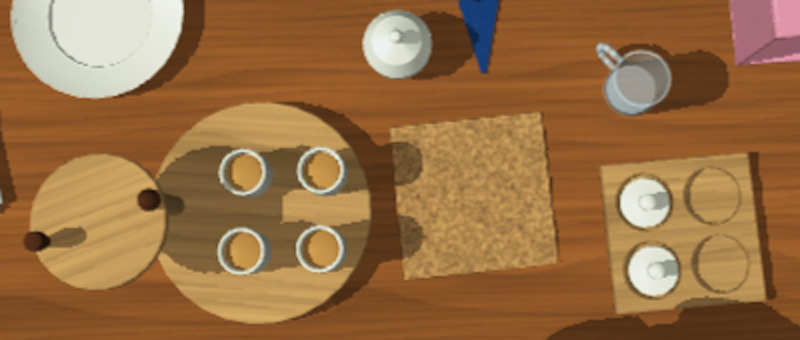

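View pics/s9z.png

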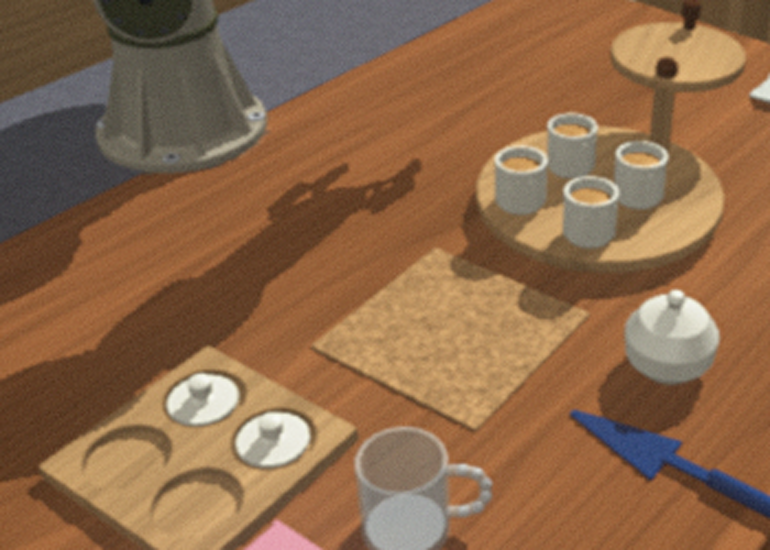

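The top view shows four upright open pots at (244,172), (321,170), (242,251) and (320,249) in the zoomed image. Both lids are in wells and the tier is swung out. A numeric check before handing in:

Run:
```python
from h import *
c=calibration('top'); b=lambda x,y:(x/2+100,y/2+160)
L=np.array([.540,.2015])
for p in [(244,172),(321,170),(242,251),(320,249)]:
    P=onz(c,*b(*p),.09); print(P.round(4),'foot reach',(np.linalg.norm(P[:2]-L)+.03).round(4),'<0.15')
K=onz(c,*b(36,241),.17);P=onz(c,*b(149,200),.16); print('leaf',2*np.pi-1.674-np.arctan2(K[1]-P[1],K[0]-P[0]))
a=cv2.imread('pics/top0.png');d=cv2.imread('pics/t9.png')
for n,(x0,x1,y0,y1) in {'mug':(395,440,180,218),'bowl':(280,317,164,200)}.items():
    print(n,'mean pixel change',cv2.absdiff(a,d)[y0:y1,x0:x1].mean().round(2))
```

```text
[0.5891 0.2111 0.09  ] foot reach 0.08 <0.15
[0.5893 0.1117 0.09  ] foot reach 0.1324 <0.15
[0.4878 0.2138 0.09  ] foot reach 0.0836 <0.15
[0.4881 0.1141 0.09  ] foot reach 0.1317 <0.15
leaf 2.6991487752279406
mug mean pixel change 1.59
bowl mean pixel change 1.71
```

```bash
python3 -c "
from workcell import *
print(hand_in()); print(get_state()['clock'])"
```

```text
the job is handed in; nothing more can be done
None
the job is handed in; nothing more can be done
```

The dessert is set out as asked, and I handed the job in at about 56 s of the 210 s allowed.

- **Stand:** I swung the upper tier out by its knob until it stopped at its end. The last top view puts it at 2.70 rad, where it should click home.
- **Lids:** Two pots had lids. Each lid now lies flat, knob up, in its own well of the lid tray.
- **Pots:** All four stand upright and open on the lower tier. The farthest foot edge is about 132 mm from the tier's centre, against its 150 mm radius.
- **Mug and sugar bowl:** Comparing pictures from before and after shows no movement of either.

No final check failed. I saw no pot get knocked aside and no sign of the grip slackening. The largest force in any reading was about 32 N at the wrist, when the tier reached its stop. One position check over the tray first came out about 6 mm off because the arm was still settling. Repeated at rest, the predicted well positions matched the picture.

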